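# Set the middle prop for a board

### The arm

A 6-joint arm with a two-finger parallel gripper is mounted at the origin on a cart in front of the work surface, level with it; the furniture and walls round the work are solid. World frame = base frame: x ahead of the robot, y to its left, z up, the work surface at z = 0. Lengths are in m, angles in rad, forces in N, time in s.
With the tool pointing down it reaches from about 0.35 to 0.975 m from the base axis. Payload 4.9 kg.
Tool frame: the origin (TCP) lies at the very end of the fingers, on their centre line; the grasp point (between the pads) lies 19 mm behind it; y points along the fingers, z is the direction in which the jaws open and shut, and the axes are right-handed (so a half turn about y gives the same grasp; the last joint's range is limited). The gripper opens to 85 mm and grips with 20 to 120 N. Pads are 22 mm wide; open, the fingers measure 114 mm over their backs; the gripper's body (76 mm by 85 mm) begins 54 mm behind the grasp point. The pads swing forward as they close: fully open they stand 13 mm farther back than shut.
Start: joints at [-1.254, 0.053, 1.613, -0, 1.476, -0.119], TCP at [0.264, -0.567, 0.231] pointing down, gripper open.
Joint ranges: [-3.01, 3.01], [-1.01, 2.22], [0.06, 2.58], [-1.02, 4.17], [0.09, 2.62], [-3.14, 3.14]. Speed limits (rad/s): [2.57, 2.57, 3.14, 3.14, 3.14, 3.14].

### API

Orientations are given as a rotation vector (axis times angle).
In Python, from station import monitor, viewer, ticket gives the robot as it stands.
- The arm moves only by the tool servo_tool, never from a script. Its argument "commands" is one flat list of numbers, 7 for each row, row after row: the turn, a rotation vector about the tool's x, y, z in rad, then the shift along the tool's x, y, z in cm, then the opening, from 0 (shut) to 1 (fully open). In form: [rx, ry, rz, dx, dy, dz, claw, rx, ry, rz, dx, dy, dz, claw, ...]. A call has 1 to 20 rows; each row shifts and turns the pose as measured when the row begins, along the tool's axes as they then stand; what a row does not reach is not made up. A row lasts 1/10 s, in which the tool goes at most 50 mm and 8.59 degrees, less where a joint would pass 70% of its speed; a pose out of reach is approached as far as the arm can. A call is refused whole if a number of a shift passes 5 or a number of a turn 0.15, either way. A call with a gripper value outside its range is refused whole. The fingers move at their own pace and stop on an object; "grip_force" is the grip in N (left out, the last holds). Time passes only in rows, so rows that do not move let the fingers close. It gives the time, the measured TCP pose, the force and the opening at its end, in the units of the state.
- monitor.get_obs(): the state, without advancing time (a new reading comes with each control period).
- viewer.get_image(name): name is "scene" or "top"; returns a dict with "frame" (420x560x3 uint8, red, green, blue), "depth" (420x560 float32, m along the optical axis (not along the pixel's ray), 0 where there is no reading), "camera_matrix" (3x3 intrinsics, pixels), "cam_to_world" (4x4, takes a point from camera to world coordinates). Camera axes: x right, y down, z forward; pixel columns grow to the right and rows downward; lengths in m; the calibration is good to about 2 mm. A picture is of the moment at which its call begins.
- ticket.finish_job(): hands the job in, once; it reports no verdict.
The state is a dict: "t": time; "q": joint angles; "dq": joint speeds; "effort": joint torques, N m; "tool_pos": TCP position; "tool_rot": TCP orientation; "contact_force": force on the tool from outside, world axes, zero at the start; "wrist_torque": the same for the moment, N m; "opening": finger opening in m.
Only numpy, scipy, OpenCV 4.12 (cv2) and the standard library are available. Lean on these libraries where they do the work, as an engineer would, in place of code of your own. Each camera call takes 0.05 s, during which the arm holds its last target.

### The job

A board will be laid across the two square wooden blocks that stand on end, and needs a support in the middle. While the telescopic prop is still leaning in its sloped cradle, push it fully shut, the innermost tube first and then the middle one; then stand it upright on the bench midway between the two blocks, in line with them. Leave the blocks and the other things on the bench where they are.

Things in the scene. Friction and masses are not known exactly. Their poses are not given: they have to be found in the camera images.
- prop_center (a point): Steel telescopic prop, 0.31 kg, of three coaxial tubes; fully shut 70 mm tall. Outer tube 46 mm diameter, 52 mm tall, rubber foot; middle tube with bright 45 mm collar 8 mm thick; inner tube with dark cap 38 mm across, 10 mm thick. Point on the axis 35 mm above the underside of the foot; z points along the prop to the cap. It starts leaning 28 degrees from vertical, cap to the robot's right.
- prop_inner (a joint): How far the inner tube (with the cap) stands out of the middle tube, m: 0 is fully home, at most 0.030. Held by friction of 3 N; stays where it is left.
- prop_middle (a joint): How far the middle tube stands out of the outer tube, m: 0 is fully home, at most 0.030. Held by friction of 7 N, so that pushing on the cap along the prop closes the inner tube first and then this one; stays where it is left.
- cradle_seat (a point): Fixed wooden cradle: base board 120 x 100 x 12 mm, seat sloped at 28 degrees, and on its low side (to the robot's right) a V-shaped back 42 mm high (along the prop) that the prop leans on; the other sides are open. Point on the seat under the middle of the prop's foot. y points level from the low side to the high side; z is up.
- block_a_top (a point): First square block of plain wood standing on end, 50 x 50 mm and 70 mm tall, loose. This point is the centre of its upper face; the x axis is level and at right angles to the row of the two blocks.
- block_b_top (a point): Second block, the same; its centre stands 240 mm from the first one's. This point is the centre of its upper face.
- pencil: Pencil lying on the bench beside the blocks, on the robot's side of the row, 176 mm long along its y, 7 mm thick. Bystander.
- spanner: Small steel spanner lying behind the row, 162 mm long along its y, 8 mm thick. Bystander.
- tape_roll: Black roll of tape lying flat beside the cradle, 76 mm diameter, 19 mm thick. Bystander.
Mind the look-alikes: they are no part of the job. What is shaped like the part that bears prop_center but orange is not meant.

How it is judged:
By the outcome, as a careful person would: the job done as asked, in the order asked, and still so for the second after the job is handed in, with the robot touching nothing.
It also fails if it takes over 64 s, if anything falls off the work surface, if the arm or the gripper's body presses on something with over 40 N, if the wrist force passes 120 N, or if a joint passes its speed limit or range.

## Working session

There is one attempt and no reset: what is moved stays moved. The work goes in short steps, Python scripts to look and compute and a tool call to move; the robot and the scene stay as the last step left them, time stands still between calls to the robot, and variables do not carry over. Pictures are saved under pics/ and viewed, and the job is handed in when it is done.

Besides the shell and the picture viewer there is one more tool, called after "Emit:" by a JSON object that holds its "api" and its "payload", one argument or row to a line. servo_tool: Moves the arm, as the interface text tells. Its arguments: {"type":"object","properties":{"commands":{"type":"array","items":{"type":"number"}},"grip_force":{"type":"number"}},"required":["commands"]}

```bash
mkdir -p pics; ls; cat > h.py <<'E'
import numpy as np, cv2
from station import monitor, viewer, ticket
from scipy.spatial.transform import Rotation as R
def snap(n,f):
    d=viewer.get_image(n); np.savez('pics/'+f+'.npz',**d); cv2.imwrite('pics/'+f+'.png',d['frame'][:,:,::-1]); return d
def load(f): return dict(np.load('pics/'+f+'.npz'))
def pts(d):
    K=d['camera_matrix'];T=d['cam_to_world'];z=d['depth'];v,u=np.mgrid[:z.shape[0],:z.shape[1]]
    c=np.stack([(u-K[0,2])/K[0,0]*z,(v-K[1,2])/K[1,1]*z,z],-1)
    return c@T[:3,:3].T+T[:3,3]
E
python3 - <<'E'
from h import *
for n in('scene','top'):
    d=snap(n,n+'0'); print(n,d['camera_matrix'],d['cam_to_world'])
o=monitor.get_obs(); print(o); print(R.from_rotvec(o['tool_rot']).as_matrix())
E
```

```text
pics
scene [[437.46149117   0.         278.71107024]
 [  0.         437.46149117 212.57851164]
 [  0.           0.           1.        ]] [[ 0.5990288  -0.51021394  0.61712741 -0.39526028]
 [-0.80067445 -0.37279915  0.4689789  -0.73986475]
 [-0.009215   -0.77505002 -0.63183269  1.03920579]
 [ 0.          0.          0.          1.        ]]
top [[526.01387737   0.         269.05029681]
 [  0.         526.01387737 217.43478432]
 [  0.           0.           1.        ]] [[-0.30579017 -0.91137541  0.27547637  0.10172503]
 [-0.95207867  0.29081701 -0.0947189   0.09011756]
 [ 0.00621126 -0.29123929 -0.95663007  1.53613124]
 [ 0.          0.          0.          1.        ]]
{'t': 0.1, 'q': array([-1.25394858e+00,  5.32669059e-02,  1.61416513e+00, -1.64262920e-06,
        1.47597810e+00, -1.18983961e-01]), 'dq': array([ 2.29936337e-04,  2.59312282e-05, -2.39035285e-03, -2.43328661e-04,
        1.68980019e-03, -1.15645469e-03]), 'effort': array([-4.85731398e-04, -3.94904065e+01, -3.71363318e+01, -1.86712541e-04,
        3.86716085e-03, -2.15610032e-05]), 'tool_pos': array([ 0.26368588, -0.5660336 ,  0.23019575]), 'tool_rot': array([-0.43869417,  1.98217182, -1.97850376]), 'contact_force': array([-0.81891624,  0.13829276, -0.07981894]), 'wrist_torque': array([-0.03586751,  0.03179449,  0.00173645]), 'opening': 0.08540667238988763}
[[-9.06519232e-01 -5.67831628e-04  4.22164137e-01]
 [-4.22164465e-01  1.72650202e-03 -9.06517614e-01]
 [-2.14117862e-04 -9.99998348e-01 -1.80482562e-03]]
```

View pics/scene0.png

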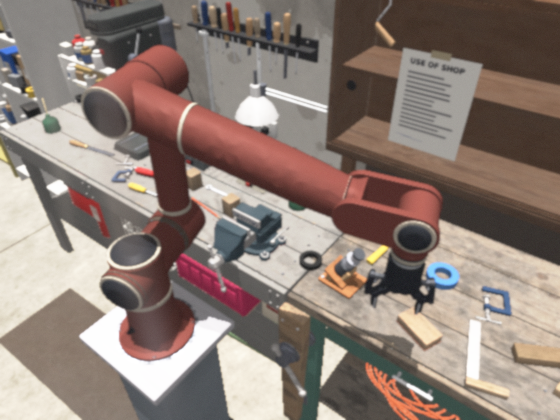

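View pics/top0.png

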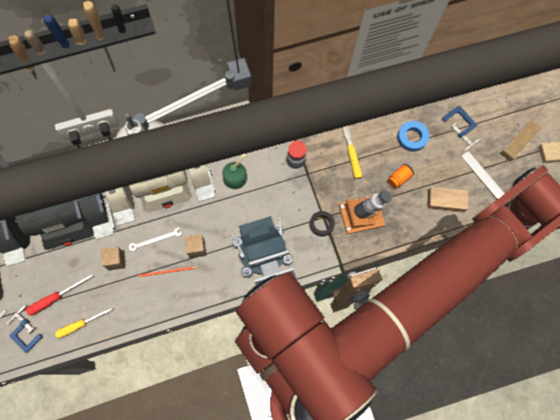

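```bash
python3 - <<'E'
from h import *
d=load('top0')
f=d['frame'][:,:,::-1]
cv2.imwrite('pics/c1.png',cv2.resize(f[170:250,310:420],None,fx=7,fy=7,interpolation=cv2.INTER_CUBIC))
cv2.imwrite('pics/c2.png',cv2.resize(f[210:300,80:240],None,fx=5,fy=5,interpolation=cv2.INTER_CUBIC))
d=load('scene0')
f=d['frame'][:,:,::-1]
cv2.imwrite('pics/c3.png',cv2.resize(f[230:310,300:410],None,fx=7,fy=7,interpolation=cv2.INTER_CUBIC))
cv2.imwrite('pics/c4.png',cv2.resize(f[150:260,160:300],None,fx=5,fy=5,interpolation=cv2.INTER_CUBIC))
E
```

```text
(no output)
```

View pics/c1.png

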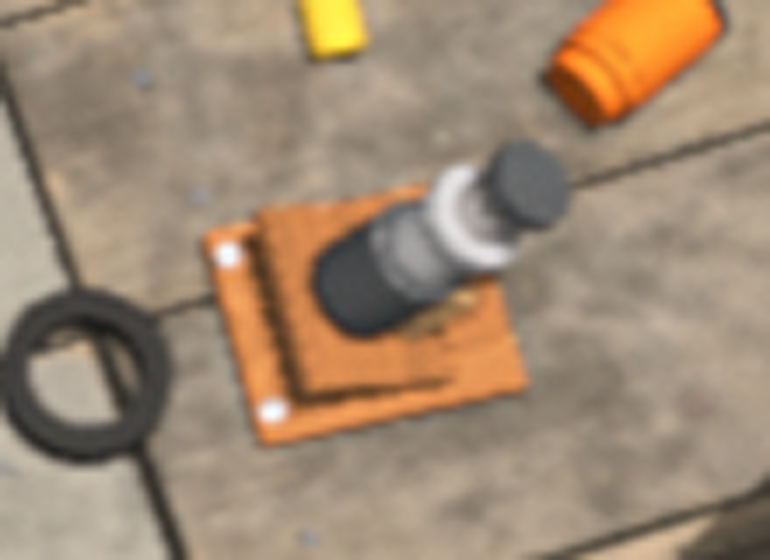

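View pics/c2.png

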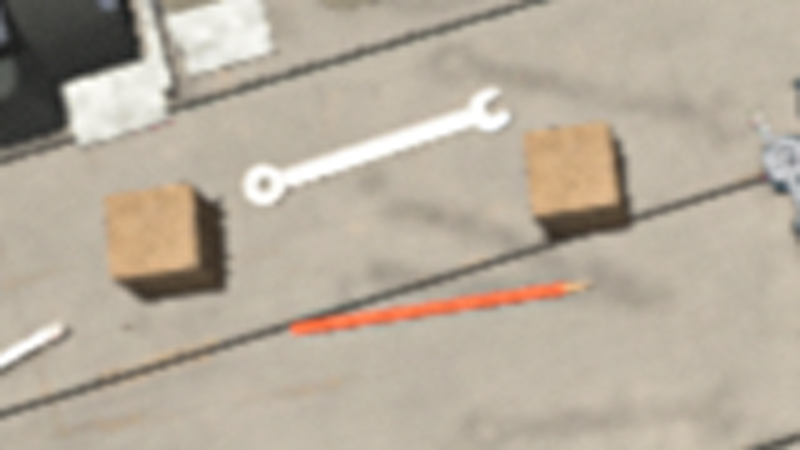

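View pics/c3.png

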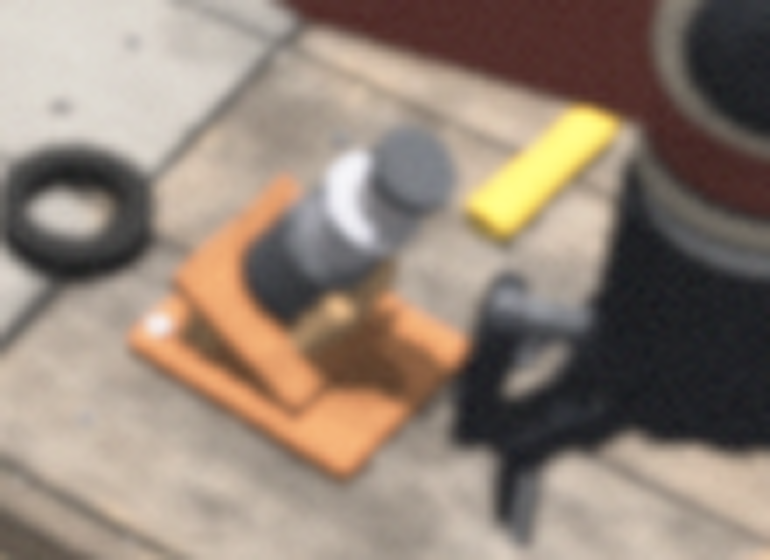

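View pics/c4.png

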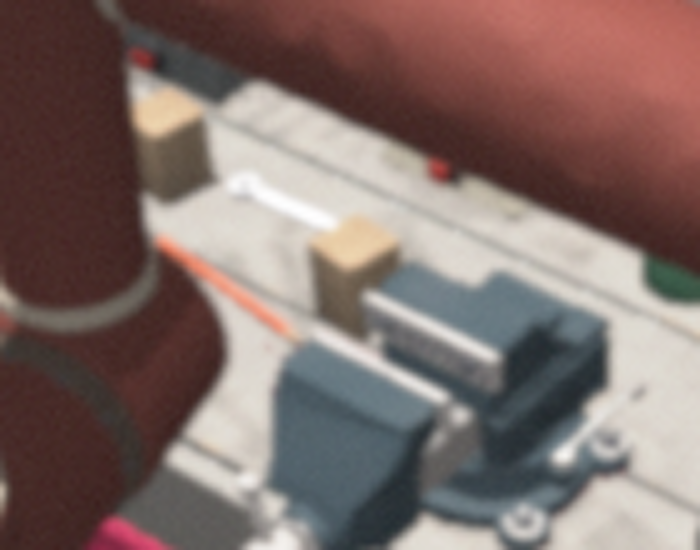

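```bash
python3 - <<'E'
from h import *
d=load('top0'); P=pts(d); f=d['frame'].astype(int)
def top(u,v,r=14,zlo=.06,zhi=.08):
    Q=P[v-r:v+r,u-r:u+r].reshape(-1,3); Q=Q[(Q[:,2]>zlo)&(Q[:,2]<zhi)]
    rect=cv2.minAreaRect(Q[:,:2].astype(np.float32)*1000); print(u,v,len(Q),Q.mean(0),rect)
    return np.array(rect[0])/1000
a=top(111,256); b=top(194,243); print(np.linalg.norm(a-b),(a+b)/2,np.degrees(np.arctan2(*(a-b)[::-1])))
# prop: columns through cap
Pz=P[160:250,310:420]
for n in('top0','scene0'):
    dd=load(n);Q=pts(dd)
    sl=(slice(185,232),slice(340,400)) if n=='top0' else (slice(240,300),slice(320,370))
    q=Q[sl].reshape(-1,3); c=dd['frame'][sl].reshape(-1,3).astype(int)
    sat=c.max(1)-c.min(1)
    m=(q[:,2]>.05)&(sat<25)
    q=q[m]; print(n,len(q),q.min(0),q.max(0))
    np.save('pics/prop_'+n,q)
for (n,u,v) in (('top0',385,196),('top0',382,192),('top0',388,200),('scene0',358.5,254),('top0',377,201),('top0',362,212)):
    print(n,u,v,pts(load(n))[int(v),int(u)])
# cradle base corners
for u,v in ((340,204),(348,233),(384,225),(321,223),(351,210),(370,226),(354,226)): print(u,v,P[v,u])
E
```

```text
111 256 321 [0.55185614 0.41022029 0.06938668] ((551.8273315429688, 410.94366455078125), (52.06807327270508, 52.19012451171875), 81.92142486572266)
194 243 308 [0.51489071 0.17355811 0.06994821] ((516.3502807617188, 173.3635711669922), (50.18093490600586, 52.34382247924805), 80.55403137207031)
0.2402143249358483 [0.53408881 0.29215362] 81.50696660135063
top0 525 [ 0.10172503 -0.39455588  0.05074502] [0.48490024 0.09011756 1.53613124]
scene0 526 [-0.39526028 -0.73986475  0.0514669 ] [ 0.48679846 -0.30951846  1.03920579]
top0 385 196 [ 0.45918239 -0.37117398  0.16088394]
top0 382 192 [ 0.47433238 -0.36957225  0.15477523]
top0 388 200 [ 0.44881835 -0.37894871  0.1485875 ]
scene0 358.5 254 [ 0.45748348 -0.37660668  0.14932625]
top0 377 201 [ 0.459306   -0.35344472  0.13327871]
top0 362 212 [ 0.45357637 -0.31523536  0.08438649]
340 204 [ 0.51813553 -0.28272342  0.00256953]
348 233 [ 0.42322964 -0.27327797  0.0059536 ]
384 225 [ 0.41241243 -0.38429785  0.01170862]
321 223 [ 0.47994223 -0.20790299 -0.00332206]
351 210 [ 0.47461671 -0.2927496   0.0621078 ]
370 226 [ 0.42246914 -0.34299468  0.01114385]
354 226 [ 0.42810463 -0.2864574   0.05238224]
```

```bash
cat > fit.py <<'E'
from h import *
from scipy.optimize import least_squares
Q=[]
for n,sl in(('top0',(slice(185,225),slice(345,400))),('scene0',(slice(242,285),slice(330,368)))):
    dd=load(n);q=pts(dd)[sl].reshape(-1,3);c=dd['frame'][sl].reshape(-1,3).astype(int)
    m=(c.max(1)-c.min(1)<30)&(dd['depth'][sl].ravel()>0)
    q=q[m]; q=q[(np.linalg.norm(q-[.457,-.35,.11],axis=1)<.09)&(q[:,2]>.03)]
    Q.append(q); print(n,len(q))
Q=np.vstack(Q)
def sdf(Q,p,tilt,az,m,i,rm,ri):
    a=np.array([np.sin(tilt)*np.cos(az),np.sin(tilt)*np.sin(az),np.cos(tilt)])
    d=Q-p; h=d@a; r=np.linalg.norm(d-np.outer(h,a),axis=1)
    out=[]
    for R0,lo,hi in((.023,0,.052),(rm,.03,.052+m),(.0225,.052+m,.06+m),(ri,.03,.06+m+i),(.019,.06+m+i,.07+m+i)):
        x=r-R0;y=np.abs(h-(lo+hi)/2)-(hi-lo)/2
        out.append(np.hypot(np.maximum(x,0),np.maximum(y,0))+np.minimum(np.maximum(x,y),0))
    return np.min(out,0)
def fun(x): return sdf(Q,x[:3],np.radians(28),x[3],x[4],x[5],x[6],x[7])
if __name__=='__main__':
  for az in(-1.4,-1.6,-1.8):
    r=least_squares(fun,[.455,-.305,.05,az,.02,.02,.02,.015],loss='soft_l1',f_scale=.003,bounds=([.4,-.4,0,-3,0,0,.015,.01],[.5,-.2,.1,0,.03,.03,.0225,.018]),x_scale=[.01,.01,.01,.1,.01,.01,.01,.01])
    print(r.cost,np.round(r.x,4),np.median(abs(r.fun)))
  x=r.x;a=np.array([np.sin(.4887)*np.cos(x[3]),np.sin(.4887)*np.sin(x[3]),np.cos(.4887)])
  print('axis',a,'capface',x[:3]+a*(.07+x[4]+x[5]))
E
python3 fit.py
python3 - <<'E'
from h import *
# cradle seat board orientation: orange color points in top
d=load('top0');P=pts(d);sl=(slice(190,245),slice(335,392));c=d['frame'][sl].astype(int);p=P[sl]
m=(c[...,0]-c[...,2]>60)
q=p[m];q=q[(q[:,2]<.09)&(q[:,2]>-.02)]
print(cv2.minAreaRect((q[:,:2]*1000).astype(np.float32)))
E
```

```text
top0 533
scene0 442
0.0015008891500205466 [ 0.4679 -0.3226  0.0429 -1.6849  0.03    0.0206  0.0177  0.012 ] 0.0013076104680573419
0.0015008316381194598 [ 0.4679 -0.3226  0.043  -1.6845  0.03    0.0206  0.0178  0.012 ] 0.0013034405154852269
0.0015008891500205475 [ 0.4679 -0.3226  0.0429 -1.6849  0.03    0.0206  0.0177  0.012 ] 0.0013076104746877378
axis [-0.05343592 -0.46642751  0.88294393] capface [ 0.46142721 -0.37888648  0.14945756]
((468.110107421875, -333.945068359375), (123.54400634765625, 106.78491973876953), 85.8079833984375)
```

```bash
cat >> h.py <<'E'
AZ=-1.67; TI=np.radians(28)
A=np.array([np.sin(TI)*np.cos(AZ),np.sin(TI)*np.sin(AZ),np.cos(TI)])
def frame(y,z):
    y=y/np.linalg.norm(y); z=z-y*(z@y); z/=np.linalg.norm(z); return np.stack([np.cross(y,z),y,z],1)
TILT=frame(-A,np.array([1.,0,0])-A*0+np.array([0,0,0]))
TILT=frame(-A,np.array([-np.sin(AZ),np.cos(AZ),0]))
def plan(Rt,pt,n,claw,p0=None,R0=None):
    o=monitor.get_obs(); 
    if p0 is None:p0=o['tool_pos'];R0=R.from_rotvec(o['tool_rot']).as_matrix()
    w=R.from_matrix(R0.T@Rt).as_rotvec()
    print('t',o['t'],'p',p0,'F',o['contact_force'],'open',o['opening'],'rot tot',w,'shift tool cm',R0.T@(pt-p0)*100)
    Rk=R0;pk=p0;rows=[]
    wr=np.round(w/n,3)
    for k in range(n):
        tgt=p0+(pt-p0)*(k+1)/n
        s=np.round(Rk.T@(tgt-pk)*100,2); rows+=[*wr,*s,claw]
        pk=pk+Rk@s/100; Rk=Rk@R.from_rotvec(wr).as_matrix()
    print('[' + ','.join('%g'%x for x in rows)+']'); print('end',pk,len(rows)//7)
E
python3 - <<'E'
from h import *
cap=np.array([.4614,-.3789,.1495])
print(A,TILT)
plan(TILT,cap+A*.07,12,0)
E
```

```text
[-0.04649695 -0.46716334  0.88294759] [[-8.74480449e-02  4.64969502e-02  9.95083350e-01]
 [-8.78606448e-01  4.67163335e-01 -9.90410366e-02]
 [-4.69471563e-01 -8.82947593e-01  1.70714271e-18]]
t 0.1 p [ 0.26368588 -0.5660336   0.23019575] F [-0.81891624  0.13829276 -0.07981894] open 0.08540667238988763 rot tot [-0.25138555 -1.01463348  0.44274334] shift tool cm [-24.14728541   1.90455902  -5.78676283]
[-0.021,-0.085,0.037,-2.01,0.16,-0.48,0,-0.021,-0.085,0.037,-2.04,0.24,-0.31,0,-0.021,-0.085,0.037,-2.05,0.32,-0.12,0,-0.021,-0.085,0.037,-2.03,0.4,0.05,0,-0.021,-0.085,0.037,-2.01,0.47,0.24,0,-0.021,-0.085,0.037,-1.96,0.54,0.41,0,-0.021,-0.085,0.037,-1.9,0.6,0.6,0,-0.021,-0.085,0.037,-1.82,0.65,0.76,0,-0.021,-0.085,0.037,-1.72,0.7,0.92,0,-0.021,-0.085,0.037,-1.6,0.74,1.09,0,-0.021,-0.085,0.037,-1.48,0.77,1.23,0,-0.021,-0.085,0.037,-1.35,0.8,1.37,0]
end [ 0.45817521 -0.41156497  0.21133354] 12
```

Emit:
{"api": "servo_tool", "payload": {
  "commands": [-0.021,-0.085,0.037,-2,0.1,-0.5,0,-0.021,-0.085,0.037,-2,0.2,-0.3,0,-0.021,-0.085,0.037,-2,0.3,-0.1,0,-0.021,-0.085,0.037,-2,0.4,0,0,-0.021,-0.085,0.037,-2,0.4,0.2,0,-0.021,-0.085,0.037,-2,0.5,0.4,0,-0.021,-0.085,0.037,-1.9,0.6,0.6,0,-0.021,-0.085,0.037,-1.8,0.6,0.8,0]
}}

```text
t: 0.9
tool_pos: [0.3926, -0.457, 0.2166]
tool_rot: [-0.702, 1.642, -1.228]
contact_force: [0.7, 0.0, -0.3]
opening: -0.0001
```

```bash
python3 - <<'E'
from h import *
cap=np.array([.4614,-.3789,.1495])
plan(TILT,cap+A*.06,6,0); print(monitor.get_obs()['q'])
E
```

```text
t 0.9 p [ 0.39259509 -0.45698242  0.21656376] F [ 0.65224896  0.01956619 -0.30386416] open -6.60596266207106e-05 rot tot [-0.07345563 -0.31250946  0.13017747] shift tool cm [-6.40987062  3.56157041  4.10435832]
[-0.012,-0.052,0.022,-1.07,0.59,0.68,0,-0.012,-0.052,0.022,-1.02,0.61,0.75,0,-0.012,-0.052,0.022,-0.96,0.62,0.8,0,-0.012,-0.052,0.022,-0.91,0.63,0.86,0,-0.012,-0.052,0.022,-0.84,0.64,0.92,0,-0.012,-0.052,0.022,-0.79,0.65,0.96,0]
end [ 0.45859141 -0.40689786  0.20248013] 6
[-1.09289798  0.16001563  1.55117076  0.23374393  1.69524369 -0.66971432]
```

Emit:
{"api": "servo_tool", "payload": {
  "commands": [-0.012,-0.052,0.022,-1.1,0.6,0.7,0,-0.012,-0.052,0.022,-1.0,0.6,0.7,0,-0.012,-0.052,0.022,-1.0,0.6,0.8,0,-0.012,-0.052,0.022,-0.9,0.6,0.9,0,-0.012,-0.052,0.022,-0.8,0.6,0.9,0,-0.012,-0.052,0.022,-0.8,0.6,1.0,0]
}}

```text
t: 1.5
tool_pos: [0.4606, -0.4029, 0.1993]
tool_rot: [-0.776, 1.449, -0.898]
contact_force: [0.0, 0.3, -0.2]
opening: 0.0003
```

```bash
python3 - <<'E'
from h import *
cap=np.array([.4614,-.3789,.1495])
plan(TILT,cap+A*.04,3,0)
for n,(a,b,c,e) in (('scene',(200,310,300,440)),('top',(150,260,310,450))):
    d=snap(n,n+'1'); cv2.imwrite('pics/d_%s.png'%n,cv2.resize(d['frame'][a:b,c:e,::-1],None,fx=5,fy=5,interpolation=cv2.INTER_CUBIC))
E
```

```text
t 1.5 p [ 0.46058902 -0.40290064  0.19928896] F [ 0.02217569  0.26252033 -0.17882322] open 0.0002762834277936688 rot tot [ 0.00552257  0.01195414 -0.0125205 ] shift tool cm [ 0.2388358   1.51906578 -0.15136285]
[0.002,0.004,-0.004,0.08,0.51,-0.05,0,0.002,0.004,-0.004,0.08,0.5,-0.05,0,0.002,0.004,-0.004,0.07,0.51,-0.05,0]
end [ 0.45957768 -0.39755868  0.18483112] 3
```

View pics/d_scene.png

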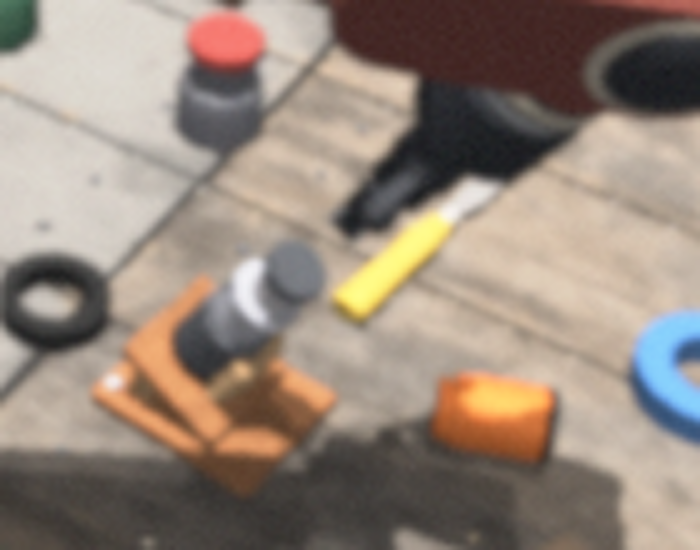

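View pics/d_top.png

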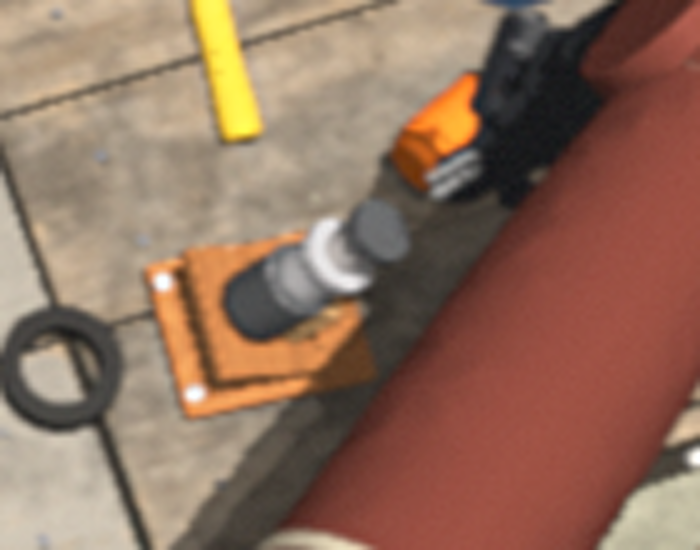

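```bash
python3 - <<'E'
from h import *
def proj(d,p):
    T=np.linalg.inv(d['cam_to_world']);c=T[:3,:3]@p+T[:3,3];k=d['camera_matrix']@c;return k[:2]/k[2]
o=monitor.get_obs();cap=np.array([.4614,-.3789,.1495])
for n in('top','scene'):
    d=load(n+'1'); print(n,'tcp',proj(d,o['tool_pos']),'cap',proj(d,cap),'+.05',proj(d,cap+A*.05),'foot',proj(d,cap-A*.12))
d=load('top1');print(pts(d)[182:188,399:405,2].round(3)); 
d=load('scene1');P=pts(d);
for u,v in((359,254),(357,252),(361,256)): print(P[v,u])
E
```

```text
top tcp [398.46665794 187.52757392] cap [386.39927978 195.83754504] +.05 [398.28421548 188.77132824] foot [360.39096984 211.30084759]
scene tcp [368.64281181 244.51092845] cap [359.37389222 253.51584512] +.05 [368.09953099 246.14504646] foot [340.54633585 269.42002484]
[[0.214 0.222 0.225 0.226 0.231 0.237]
 [0.217 0.223 0.227 0.226 0.229 0.231]
 [0.218 0.219 0.228 0.229 0.231 0.235]
 [0.211 0.213 0.218 0.224 0.227 0.23 ]
 [0.215 0.218 0.22  0.218 0.224 0.224]
 [0.214 0.214 0.219 0.218 0.22  0.223]]
[ 0.4580206  -0.37941204  0.15053564]
[ 0.45895789 -0.37204431  0.15354204]
[ 0.46240512 -0.38455144  0.14197543]
```

Emit:
{"api": "servo_tool", "payload": {
  "commands": [0.002,0.004,-0.004,0.1,0.7,-0.1,0,0.002,0.004,-0.004,0.1,0.7,0,0,0.002,0.004,-0.004,0.1,0.7,0,0,0,0,0,0,0.5,0,0,0,0,0,0,0.5,0,0]
}}

```text
t: 2.1
tool_pos: [0.4592, -0.3904, 0.1675]
tool_rot: [-0.776, 1.458, -0.923]
contact_force: [-0.4, -0.5, -0.8]
opening: -0.0003
```

```bash
python3 - <<'E'
from h import *
cap=np.array([.4614,-.3789,.1495])
plan(TILT,cap,3,0)
E
```

```text
t 2.1 p [ 0.4592307  -0.39041555  0.16747114] F [-0.35524457 -0.52565078 -0.80506594] open -0.0003032470635900226 rot tot [-0.00071291 -0.00693413  0.00209228] shift tool cm [-0.19220202  2.13448335  0.09897595]
[-0,-0.002,0.001,-0.06,0.71,0.03,0,-0,-0.002,0.001,-0.07,0.71,0.04,0,-0,-0.002,0.001,-0.06,0.71,0.03,0]
end [ 0.46140429 -0.37892131  0.1495419 ] 3
```

Emit:
{"api": "servo_tool", "payload": {
  "commands": [0,-0.003,0.001,-0.1,0.6,0,0,0,-0.003,0.001,-0.1,0.6,0.1,0,0,0,0,0,0.4,0,0,0,0,0,0,0.4,0,0,0,0,0,0,0.4,0,0]
}}

```text
t: 2.6
tool_pos: [0.4616, -0.3767, 0.1461]
tool_rot: [-0.777, 1.452, -0.919]
contact_force: [-1.5, -0.6, 2.2]
opening: 0.0001
```

Emit:
{"api": "servo_tool", "payload": {
  "commands": [0,0,0,0,0.4,0,0,0,0,0,0,0.4,0,0,0,0,0,0,0.4,0,0]
}}

```text
t: 2.9
tool_pos: [0.4624, -0.3716, 0.1364]
tool_rot: [-0.778, 1.451, -0.921]
contact_force: [-0.9, -0.3, 3.5]
opening: 0.0002
```

```bash
python3 - <<'E'
from h import *
cap=np.array([.4614,-.3789,.1495])
plan(TILT,cap-A*.02,3,0)
E
```

```text
t 2.9 p [ 0.46238212 -0.37164171  0.13636255] F [-0.93421544 -0.26550208  3.4957869 ] open 0.00018750188604114567 rot tot [-1.97972233e-03 -2.92556155e-05  2.28728877e-03] shift tool cm [ 0.02840535  0.49639881 -0.02682383]
[-0.001,-0,0.001,0.01,0.17,-0.01,0,-0.001,-0,0.001,0.01,0.16,-0.01,0,-0.001,-0,0.001,0.01,0.17,-0.01,0]
end [ 0.46229414 -0.36954595  0.13180404] 3
```

Emit:
{"api": "servo_tool", "payload": {
  "commands": [0,0,0,0,0.4,0,0,0,0,0,0,0.4,0,0,0,0,0,0,0.4,0,0]
}}

```text
t: 3.2
tool_pos: [0.4629, -0.3658, 0.1255]
tool_rot: [-0.778, 1.451, -0.921]
contact_force: [-1.5, -2.0, 6.6]
opening: -0.0001
```

Emit:
{"api": "servo_tool", "payload": {
  "commands": [0,0,0,0,0.4,0,0,0,0,0,0,0.4,0,0,0,0,0,0,0.4,0,0]
}}

```text
t: 3.5
tool_pos: [0.4634, -0.361, 0.1165]
tool_rot: [-0.78, 1.45, -0.922]
contact_force: [-3.0, -1.2, 7.4]
opening: -0.0
```

Emit:
{"api": "servo_tool", "payload": {
  "commands": [0,0,0,0,0.4,0,0,0,0,0,0,0.4,0,0,0,0,0,0,0.4,0,0]
}}

```text
t: 3.8
tool_pos: [0.4638, -0.3563, 0.1078]
tool_rot: [-0.781, 1.449, -0.923]
contact_force: [-2.6, -1.4, 6.8]
opening: -0.0003
```

```bash
python3 - <<'E'
from h import *
cap=np.array([.4614,-.3789,.1495])
plan(TILT,cap-A*.05,3,0); print((cap-monitor.get_obs()['tool_pos'])@A)
E
```

```text
t 3.8 p [ 0.46378988 -0.35633349  0.10782938] F [-2.60652109 -1.37566356  6.76098749] open -0.00027967891511595605 rot tot [-0.00172484  0.00126224  0.00579549] shift tool cm [ 0.04579117  0.25561033 -0.01481163]
[-0.001,0,0.002,0.02,0.09,-0,0,-0.001,0,0.002,0.01,0.08,-0.01,0,-0.001,0,0.002,0.02,0.09,-0,0]
end [ 0.46376909 -0.35555815  0.10529592] 3
0.04744634276509145
```

Emit:
{"api": "servo_tool", "payload": {
  "commands": [0,0,0,0,0.3,0,0,0,0,0,0,0.3,0,0]
}}

```text
t: 4.0
tool_pos: [0.4639, -0.3541, 0.1038]
tool_rot: [-0.783, 1.449, -0.923]
contact_force: [-5.4, -4.7, 16.5]
opening: -0.0002
```

Emit:
{"api": "servo_tool", "payload": {
  "commands": [0,0,0,0,0.3,0,0,0,0,0,0,0.3,0,0]
}}

```text
t: 4.2
tool_pos: [0.4644, -0.3544, 0.1038]
tool_rot: [-0.786, 1.445, -0.926]
contact_force: [-6.3, -2.5, 14.1]
opening: -0.0002
```

Emit:
{"api": "servo_tool", "payload": {
  "commands": [0,0,0,0,0.3,0,0,0,0,0,0,0.3,0,0]
}}

```text
t: 4.4
tool_pos: [0.4644, -0.3543, 0.1038]
tool_rot: [-0.789, 1.443, -0.928]
contact_force: [-6.0, -2.2, 14.2]
opening: -0.0001
```

Emit:
{"api": "servo_tool", "payload": {
  "commands": [0,0,0,0,0.6,0,0,0,0,0,0,0.6,0,0]
}}

```text
t: 4.6
tool_pos: [0.4649, -0.3545, 0.1036]
tool_rot: [-0.796, 1.438, -0.933]
contact_force: [-11.1, -5.0, 24.0]
opening: 0.0001
```

Emit:
{"api": "servo_tool", "payload": {
  "commands": [0,0,0,0,-0.8,0,0,0,0,0,0,-1.5,0,0,0,0,0,0,-2,0,0.5,0,0,0,0,-2.5,0,1,0,0,0,0,-2.5,0,1]
}}

```text
t: 5.1
tool_pos: [0.4596, -0.3948, 0.1853]
tool_rot: [-0.794, 1.443, -0.928]
contact_force: [-0.4, -1.0, -0.6]
opening: 0.0432
```

```bash
python3 - <<'E'
from h import *
print(monitor.get_obs())
for n,(a,b,c,e) in (('scene',(200,310,300,440)),('top',(150,260,310,450))):
    d=snap(n,n+'2'); cv2.imwrite('pics/e_%s.png'%n,cv2.resize(d['frame'][a:b,c:e,::-1],None,fx=5,fy=5,interpolation=cv2.INTER_CUBIC))
E
```

```text
{'t': 5.1, 'q': array([-0.97006195,  0.24770452,  1.52671897,  0.30078329,  1.73131017,
       -0.88369563]), 'dq': array([-0.10876403, -0.0131516 , -0.36293629, -0.02088996,  0.40842466,
        0.01262085]), 'effort': array([ 5.98857868e-01, -4.53955078e+01, -3.33608007e+01,  9.10222270e-01,
        8.14593639e-01, -1.15793111e-02]), 'tool_pos': array([ 0.4595665 , -0.39480583,  0.18528461]), 'tool_rot': array([-0.79365565,  1.44261894, -0.92779765]), 'contact_force': array([-0.4206262 , -1.00773747, -0.55272713]), 'wrist_torque': array([-0.24368033,  0.04351284, -0.02505711]), 'opening': 0.0432457782144005}
```

View pics/e_scene.png

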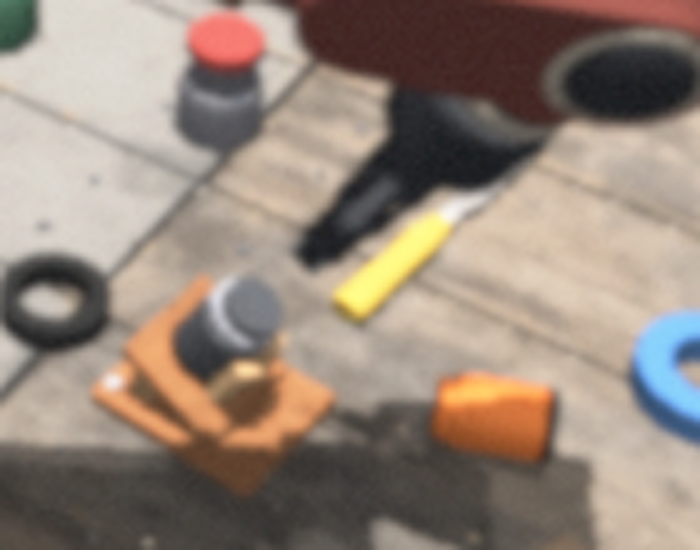

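View pics/e_top.png

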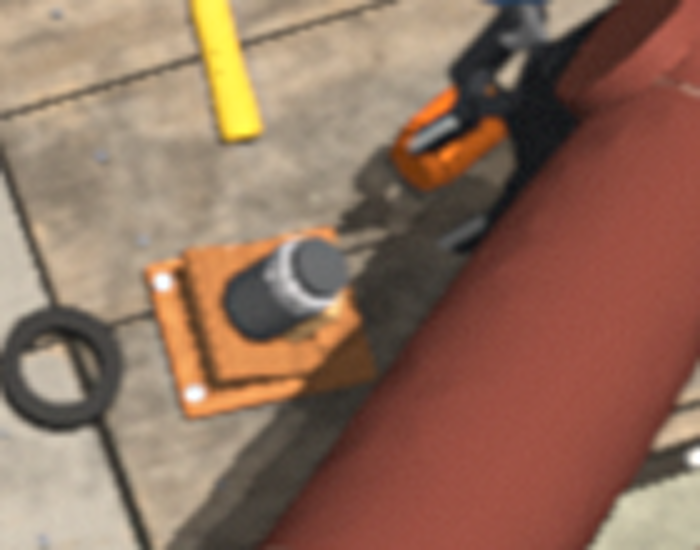

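```bash
cat > fit2.py <<'E'
from h import *
from scipy.optimize import least_squares
from fit import sdf
Q=[]
for n,sl in(('top2',(slice(196,220),slice(353,383))),('scene2',(slice(254,278),slice(334,358)))):
    dd=load(n);q=pts(dd)[sl].reshape(-1,3);c=dd['frame'][sl].reshape(-1,3).astype(int)
    m=(c.max(1)-c.min(1)<30)&(dd['depth'][sl].ravel()>0)
    q=q[m]; q=q[(np.linalg.norm(q-[.465,-.34,.075],axis=1)<.06)]
    Q.append(q); print(n,len(q))
Q=np.vstack(Q)
for ext in (0,.003):
  f=lambda x: sdf(Q,x[:3],np.radians(28),x[3],0,ext,.0177,.012)
  for az in(-1.5,-1.8):
    r=least_squares(f,[.465,-.32,.04,az],loss='soft_l1',f_scale=.002,x_scale=[.01,.01,.01,.1])
    print(ext,r.cost,np.round(r.x,4))
x=r.x
print('cap',x[:3]+A*.07)
E
python3 fit2.py
python3 - <<'E'
from h import *
d=load('scene2');P=pts(d)
u,v=300+250/5,200+305/5; print(u,v,P[int(v)-1:int(v)+2,int(u)-1:int(u)+2].mean((0,1)))
d=load('top2');P=pts(d)
u,v=310+320/5,150+268/5; print(u,v,P[int(v)-1:int(v)+2,int(u)-1:int(u)+2].mean((0,1)))
E
```

```text
top0 533
scene0 442
top2 333
scene2 286
0 0.0007719535078814506 [ 0.4679 -0.3222  0.042  -1.688 ]
0 0.0007720395419145357 [ 0.468  -0.3222  0.042  -1.6938]
0.003 0.0008179137768236982 [ 0.4687 -0.3208  0.0394 -1.7363]
0.003 0.0008179137768292185 [ 0.4687 -0.3208  0.0394 -1.7363]
cap [ 0.46546942 -0.35351359  0.10118589]
350.0 261.0 [ 0.4616394  -0.35294002  0.10309643]
374.0 203.6 [ 0.46323806 -0.35168055  0.10594235]
```

```bash
python3 - <<'E'
from h import *
foot=np.array([.4678,-.3222,.042]); n=-TILT[:,0]
plan(TILT,foot+A*.09+n*.003,4,1)
E
```

```text
t 5.2 p [ 0.46074836 -0.3972341   0.18839086] F [ 1.01732544  0.2044562  -0.09355653] open 0.05778292992348731 rot tot [-0.00501692  0.00748571  0.02331864] shift tool cm [-0.25602241  7.4594163  -0.07762071]
[-0.001,0.002,0.006,-0.06,1.86,-0.02,1,-0.001,0.002,0.006,-0.06,1.87,-0.02,1,-0.001,0.002,0.006,-0.04,1.87,-0.01,1,-0.001,0.002,0.006,-0.03,1.86,-0.02,1]
end [ 0.46384865 -0.3616004   0.12289177] 4
```

Emit:
{"api": "servo_tool", "payload": {
  "commands": [-0.001,0.002,0.006,-0.1,1.5,0,1,-0.001,0.002,0.006,-0.1,1.5,0,1,-0.001,0.002,0.006,-0.1,1.5,0,1,-0.001,0.002,0.006,0,1.5,0,1,0,0,0,0,0.5,0,1,0,0,0,0,0,0,1]
}}

```text
t: 5.8
tool_pos: [0.4619, -0.3556, 0.1183]
tool_rot: [-0.772, 1.465, -0.904]
contact_force: [-0.1, 0.4, 0.2]
opening: 0.0853
```

```bash
python3 - <<'E'
from h import *
foot=np.array([.4678,-.3222,.042]); n=-TILT[:,0]
plan(TILT,foot+A*.034+n*.003,4,1)
E
```

```text
t 5.8 p [ 0.4619462  -0.35564204  0.11832721] F [-0.1019062   0.38920888  0.16203333] open 0.08534133658296895 rot tot [ 0.00846431 -0.00411866 -0.01348037] shift tool cm [0.35919018 4.92208919 0.29432514]
[0.002,-0.001,-0.003,0.09,1.23,0.07,1,0.002,-0.001,-0.003,0.09,1.23,0.07,1,0.002,-0.001,-0.003,0.08,1.23,0.07,1,0.002,-0.001,-0.003,0.08,1.23,0.07,1]
end [ 0.4664868  -0.33549214  0.07345603] 4
```

Emit:
{"api": "servo_tool", "payload": {
  "commands": [0.002,-0.001,-0.003,0.2,0.5,0.2,1,0.002,-0.001,-0.003,0.1,0.9,0.1,1,0.002,-0.001,-0.003,0,0.9,0,1,0,0,0,0,0.9,0,1,0,0,0,0,0.5,0,1]
}}

```text
t: 6.3
tool_pos: [0.4674, -0.3412, 0.083]
tool_rot: [-0.776, 1.453, -0.917]
contact_force: [0.2, -0.5, 0.5]
opening: 0.0852
```

```bash
python3 - <<'E'
from h import *
foot=np.array([.4678,-.3222,.042]); n=-TILT[:,0]
plan(TILT,foot+A*.034+n*.003,2,1)
for k,(a,b,c,e) in (('scene',(200,310,300,440)),('top',(150,260,310,450))):
    d=snap(k,k+'3'); cv2.imwrite('pics/f_%s.png'%k,cv2.resize(d['frame'][a:b,c:e,::-1],None,fx=5,fy=5,interpolation=cv2.INTER_CUBIC))
E
```

```text
t 6.3 p [ 0.46741893 -0.34121296  0.08298081] F [ 0.21032947 -0.45207834  0.54809991] open 0.08517908869110978 rot tot [-3.96431934e-04 -9.00147920e-05 -1.12929947e-03] shift tool cm [-0.04862519  1.10837421 -0.15083048]
[-0,-0,-0.001,-0.02,0.55,-0.08,1,-0,-0,-0.001,-0.03,0.56,-0.07,1]
end [ 0.4664912  -0.33543365  0.07341786] 2
```

View pics/f_scene.png

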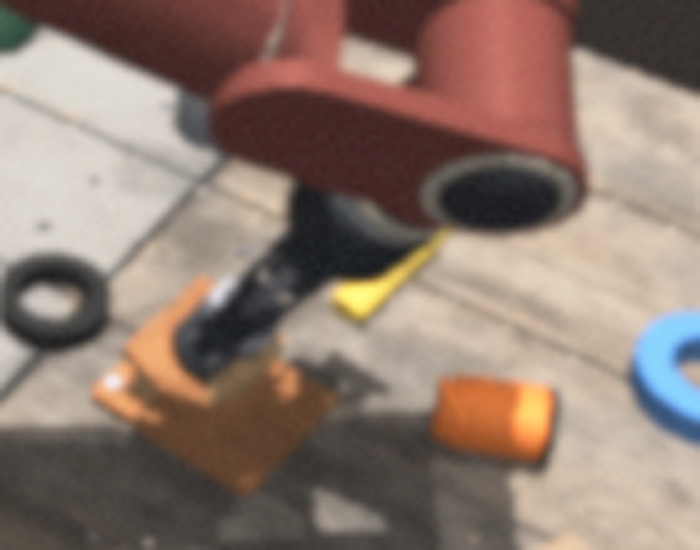

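View pics/f_top.png

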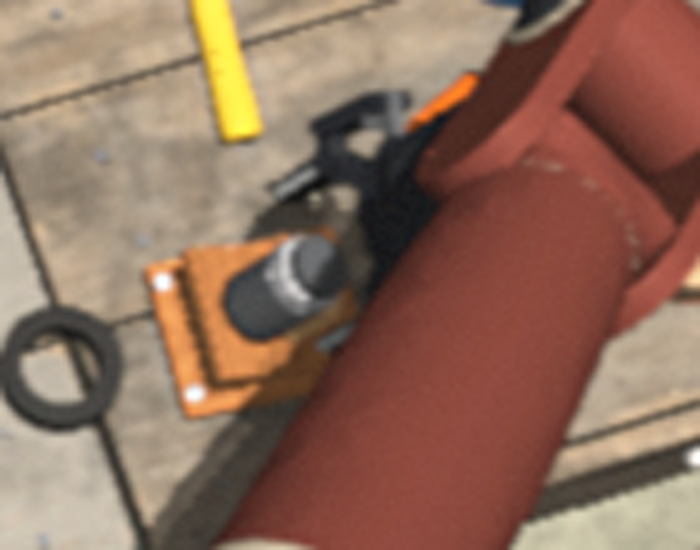

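Emit:
{"api": "servo_tool", "payload": {
  "commands": [0,0,0,0,0.5,-0.1,1,0,0,0,0,0.5,-0.1,1,0,0,0,0,0.1,0,1]
}}

```text
t: 6.7
tool_pos: [0.466, -0.3361, 0.0733]
tool_rot: [-0.777, 1.452, -0.918]
contact_force: [-0.7, -0.3, 0.5]
opening: 0.0853
```

Emit:
{"api": "servo_tool", "payload": {
  "commands": [0,0,0,0,0,0,0.6,0,0,0,0,0,0,0.6,0,0,0,0,0,0,0.5,0,0,0,0,0,0,0.5],
  "grip_force": 30
}}

```text
t: 7.1
tool_pos: [0.4668, -0.3365, 0.0739]
tool_rot: [-0.776, 1.45, -0.92]
contact_force: [0.1, 0.8, -2.6]
opening: 0.0448
```

```bash
python3 - <<'E'
from h import *
foot=np.array([.4678,-.3222,.042]); n=-TILT[:,0]
plan(TILT,foot+A*.034+n*.003,2,1)
E
```

```text
t 7.1 p [ 0.46676824 -0.33647659  0.07390809] F [ 0.05803929  0.76388466 -2.64538274] open 0.044786932739693495 rot tot [-0.00321011  0.00051323  0.00032474] shift tool cm [-0.06542784  0.08891909 -0.0389799 ]
[-0.002,0,0,-0.03,0.04,-0.02,1,-0.002,0,0,-0.04,0.05,-0.02,1]
end [ 0.4664748  -0.33540158  0.07344086] 2
```

Emit:
{"api": "servo_tool", "payload": {
  "commands": [0,0,0,0,0,0,0.3,0,0,0,0,0,0,0,0,0,0,0,0,0,0,0,0,0,0,0,0,0],
  "grip_force": 50
}}

```text
t: 7.5
tool_pos: [0.4668, -0.3365, 0.0739]
tool_rot: [-0.776, 1.451, -0.92]
contact_force: [0.9, 0.2, -0.1]
opening: 0.0439
```

Emit:
{"api": "servo_tool", "payload": {
  "commands": [0,0,0,-0.2,-0.5,0,0,0,0,0,-0.2,-0.8,0,0,0,0,0,0,-1,0,0,0,0,0,0,-1,0,0,0,0,0,0,-1,0,0]
}}

```text
t: 8.0
tool_pos: [0.4633, -0.3529, 0.1141]
tool_rot: [-0.777, 1.455, -0.916]
contact_force: [0.6, 0.5, -2.3]
opening: 0.0441
```

```bash
python3 - <<'E'
from h import *
print(monitor.get_obs()['q'])
for k,(a,b,c,e) in (('scene',(180,310,280,440)),('top',(150,260,310,450))):
    d=snap(k,k+'4'); cv2.imwrite('pics/g_%s.png'%k,cv2.resize(d['frame'][a:b,c:e,::-1],None,fx=5,fy=4.6,interpolation=cv2.INTER_CUBIC))
E
```

```text
[-0.93344662  0.26434966  1.63775647  0.32098383  1.61438013 -0.88077941]
```

View pics/g_scene.png

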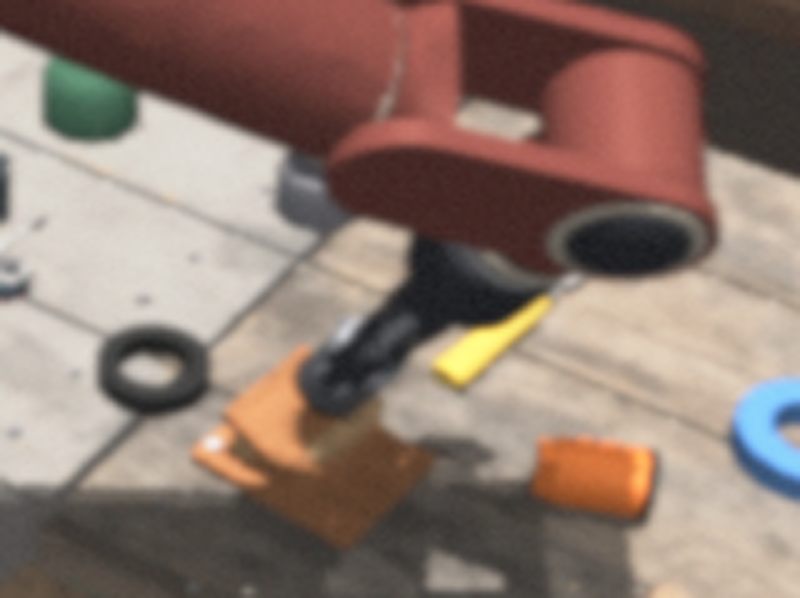

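View pics/g_top.png

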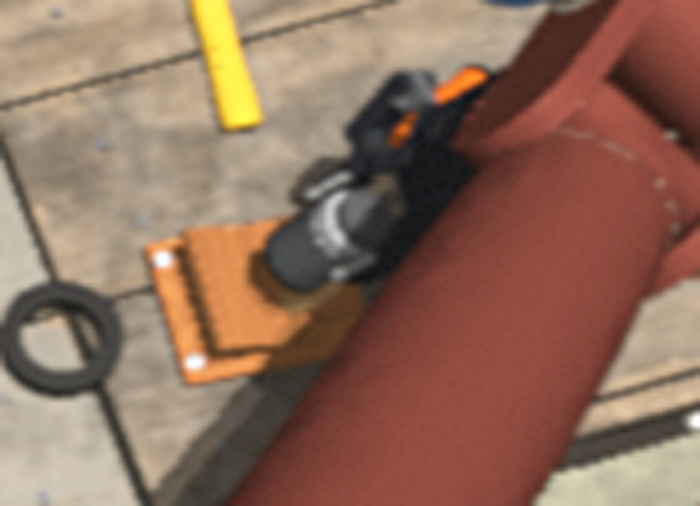

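```bash
python3 - <<'E'
from h import *
P=pts(load('top0')).reshape(-1,3)
P2=pts(load('scene4')).reshape(-1,3)
for nm,Q in(('top',P),('scene',P2)):
  print(nm)
  for x in np.arange(.4,.95,.05):
    print('%.2f'%x,[ '%.2f'%(lambda q: q.max() if len(q) else -1)(Q[(abs(Q[:,0]-x)<.025)&(abs(Q[:,1]-y)<.05)][:,2]) for y in np.arange(.6,-.5,-.1)])
P=pts(load('top0'))
for u,v in((240,73),(200,95),(135,130),(296,155),(234,172)): print(u,v,P[v,u])
P=pts(load('scene0'))
for u,v in((257,105),(255,75)): print(u,v,P[v,u])
E
```

```text
top
0.40 ['0.03', '0.03', '0.01', '0.01', '0.01', '0.03', '0.17', '0.17', '0.01', '0.04', '0.02']
0.45 ['0.02', '0.01', '0.01', '0.01', '0.01', '0.05', '0.17', '0.16', '0.03', '0.13', '0.16']
0.50 ['0.03', '0.02', '0.06', '0.01', '0.08', '0.07', '0.13', '0.12', '0.03', '0.13', '0.16']
0.55 ['0.01', '0.02', '0.08', '0.01', '0.08', '0.08', '0.01', '0.01', '0.01', '0.01', '0.04']
0.60 ['0.12', '0.01', '0.12', '0.11', '0.02', '0.11', '0.01', '0.01', '0.01', '0.01', '0.03']
0.65 ['0.22', '0.17', '0.22', '0.17', '0.05', '0.17', '0.07', '0.01', '0.09', '0.01', '0.03']
0.70 ['0.22', '0.18', '0.22', '0.20', '0.43', '0.20', '0.16', '0.76', '0.54', '0.66', '0.66']
0.75 ['0.13', '-1.00', '0.01', '0.36', '0.47', '0.40', '0.06', '0.74', '0.57', '0.57', '0.56']
0.80 ['-1.00', '-1.00', '-1.00', '0.34', '0.35', '0.40', '0.39', '0.68', '0.57', '0.57', '0.57']
0.85 ['-1.00', '-1.00', '-1.00', '-1.00', '-1.00', '-1.00', '0.38', '0.61', '0.56', '0.56', '0.32']
0.90 ['-1.00', '0.51', '0.58', '0.61', '0.61', '0.51', '-1.00', '0.57', '0.32', '0.32', '0.32']
scene
0.40 ['0.03', '0.03', '-0.27', '0.01', '0.01
[... 610 characters left out ...]
'0.79']
0.75 ['-1.00', '0.00', '0.01', '0.01', '0.47', '0.40', '0.01', '0.74', '0.56', '0.56', '0.32']
0.80 ['-1.00', '-1.00', '-1.00', '-1.00', '0.34', '0.40', '0.39', '0.73', '0.56', '0.56', '0.31']
0.85 ['-1.00', '-1.00', '-1.00', '-1.00', '-1.00', '-1.00', '-1.00', '0.72', '0.56', '0.56', '0.31']
0.90 ['0.60', '0.61', '0.59', '0.60', '0.61', '0.51', '-1.00', '0.71', '0.61', '0.01', '0.00']
240 73 [ 0.82608704 -0.07273556  0.3653742 ]
200 95 [0.79462781 0.04097532 0.3680656 ]
135 130 [0.72060073 0.21216628 0.42093849]
296 155 [ 0.68149181 -0.19034983  0.08390653]
234 172 [0.68730804 0.0019489  0.07927821]
257 105 [0.70479808 0.18662963 0.35901995]
255 75 [0.73436771 0.21466301 0.45161081]
```

```bash
cat >> h.py <<'E'
def DOWN(deg):
    t=np.radians(deg); return frame(np.array([0,0,-1.]),np.array([np.cos(t),np.sin(t),0]))
E
python3 - <<'E'
from h import *
plan(DOWN(-5),np.array([.42,-.30,.28]),10,0)
E
```

```text
t 8.1 p [ 0.46407276 -0.35422946  0.11546888] F [ 0.56445752  0.22626665 -1.81643383] open 0.04430274115416879 rot tot [-0.00420902 -0.01240877 -0.48734306] shift tool cm [-12.08536848 -12.2218903   -4.90984461]
[-0,-0.001,-0.049,-1.21,-1.22,-0.49,0,-0,-0.001,-0.049,-1.15,-1.28,-0.49,0,-0,-0.001,-0.049,-1.08,-1.34,-0.49,0,-0,-0.001,-0.049,-1.02,-1.38,-0.49,0,-0,-0.001,-0.049,-0.95,-1.44,-0.48,0,-0,-0.001,-0.049,-0.88,-1.48,-0.49,0,-0,-0.001,-0.049,-0.8,-1.52,-0.48,0,-0,-0.001,-0.049,-0.73,-1.55,-0.49,0,-0,-0.001,-0.049,-0.66,-1.6,-0.48,0,-0,-0.001,-0.049,-0.57,-1.62,-0.48,0]
end [ 0.42004648 -0.30002017  0.28001835] 10
```

Emit:
{"api": "servo_tool", "payload": {
  "commands": [0,0,0,0,-1.5,0,0,0,0,0,-0.5,-1.5,0,0,0,-0.001,-0.049,-1,-1.3,-0.5,0,0,-0.001,-0.049,-1,-1.3,-0.5,0,0,-0.001,-0.049,-1,-1.4,-0.5,0,0,-0.001,-0.049,-0.9,-1.4,-0.5,0,0,-0.001,-0.049,-0.9,-1.5,-0.5,0,0,-0.001,-0.049,-0.8,-1.5,-0.5,0,0,-0.001,-0.049,-0.7,-1.5,-0.5,0,0,-0.001,-0.049,-0.6,-1.6,-0.5,0,0,-0.001,-0.049,-0.6,-1.6,-0.5,0,0,-0.001,-0.049,-0.6,-1.6,-0.5,0]
}}

```text
t: 9.3
tool_pos: [0.4133, -0.318, 0.3256]
tool_rot: [-1.172, 1.269, -1.294]
contact_force: [0.2, -0.1, -2.2]
opening: 0.044
```

```bash
python3 - <<'E'
from h import *
plan(DOWN(30),np.array([.50,-.02,.29]),15,0)
print(monitor.get_obs()['q'])
E
```

```text
t 9.3 p [ 0.41328987 -0.31803032  0.32562907] F [ 0.24051889 -0.1148531  -2.21585553] open 0.04395421736119949 rot tot [ 0.00063339 -0.61973692  0.01769809] shift tool cm [-30.55354105   3.07795289   5.75402794]
[0,-0.041,0.001,-2.04,0.21,0.38,0,0,-0.041,0.001,-2.02,0.2,0.47,0,0,-0.041,0.001,-1.99,0.21,0.55,0,0,-0.041,0.001,-1.98,0.21,0.63,0,0,-0.041,0.001,-1.94,0.22,0.71,0,0,-0.041,0.001,-1.92,0.21,0.79,0,0,-0.041,0.001,-1.88,0.22,0.87,0,0,-0.041,0.001,-1.84,0.22,0.94,0,0,-0.041,0.001,-1.81,0.22,1.02,0,0,-0.041,0.001,-1.76,0.22,1.09,0,0,-0.041,0.001,-1.71,0.22,1.17,0,0,-0.041,0.001,-1.66,0.23,1.23,0,0,-0.041,0.001,-1.61,0.23,1.3,0,0,-0.041,0.001,-1.56,0.23,1.36,0,0,-0.041,0.001,-1.5,0.23,1.43,0]
end [ 0.49998184 -0.02001223  0.28997667] 15
[-0.79331732 -0.24407909  1.73490961 -0.00985431  1.63637046 -0.69787978]
```

Emit:
{"api": "servo_tool", "payload": {
  "commands": [0,-0.041,0.001,-2,0.2,0.4,0,0,-0.041,0.001,-2,0.2,0.5,0,0,-0.041,0.001,-2,0.2,0.6,0,0,-0.041,0.001,-2,0.2,0.6,0,0,-0.041,0.001,-1.9,0.2,0.7,0,0,-0.041,0.001,-1.9,0.2,0.8,0,0,-0.041,0.001,-1.9,0.2,0.9,0,0,-0.041,0.001,-1.8,0.2,0.9,0,0,-0.041,0.001,-1.8,0.2,1,0,0,-0.041,0.001,-1.8,0.2,1.1,0,0,-0.041,0.001,-1.7,0.2,1.2,0,0,-0.041,0.001,-1.6,0.2,1.2,0,0,-0.041,0.001,-1.6,0.2,1.2,0]
}}

```text
t: 10.6
tool_pos: [0.4849, -0.0476, 0.3176]
tool_rot: [-1.384, 0.859, -0.88]
contact_force: [-0.4, -0.3, -1.8]
opening: 0.0443
```

```bash
python3 - <<'E'
from h import *
plan(DOWN(65),np.array([.46,.25,.28]),15,0)
print(monitor.get_obs()['q'])
d=snap('scene','scene5')
E
```

```text
t 10.6 p [ 0.48489806 -0.04763501  0.31764991] F [-0.39755693 -0.30891473 -1.81812064] open 0.044261349070729074 rot tot [-0.00809014 -0.68278325  0.01175256] shift tool cm [-27.89597884   3.65787097  10.70862444]
[-0.001,-0.046,0.001,-1.86,0.24,0.71,0,-0.001,-0.046,0.001,-1.82,0.25,0.8,0,-0.001,-0.046,0.001,-1.79,0.24,0.89,0,-0.001,-0.046,0.001,-1.74,0.25,0.96,0,-0.001,-0.046,0.001,-1.7,0.25,1.04,0,-0.001,-0.046,0.001,-1.65,0.25,1.12,0,-0.001,-0.046,0.001,-1.59,0.25,1.2,0,-0.001,-0.046,0.001,-1.54,0.24,1.26,0,-0.001,-0.046,0.001,-1.47,0.25,1.34,0,-0.001,-0.046,0.001,-1.41,0.25,1.4,0,-0.001,-0.046,0.001,-1.35,0.25,1.47,0,-0.001,-0.046,0.001,-1.28,0.25,1.53,0,-0.001,-0.046,0.001,-1.2,0.25,1.58,0,-0.001,-0.046,0.001,-1.13,0.25,1.64,0,-0.001,-0.046,0.001,-1.06,0.24,1.69,0]
end [0.4599734  0.24997455 0.28004798] 15
[-2.51427955e-01 -3.29993921e-01  1.81691944e+00  1.07305218e-03
  1.64071574e+00 -7.03014967e-01]
```

View pics/scene5.png

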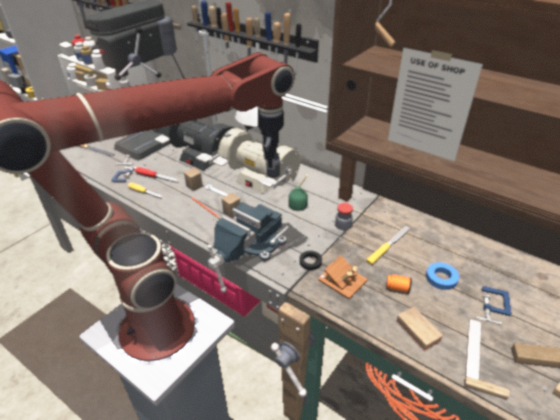

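```bash
python3 - <<'E'
from h import *
d=load('scene5');P=pts(d);c=d['frame'].astype(int)
red=(c[...,0]>c[...,2]+25)&(P[...,2]>.3)
q1=-.2514;e=np.array([np.cos(q1),np.sin(q1),0]);l=np.array([-np.sin(q1),np.cos(q1),0])
for v,u in((80,283),(65,262),(85,240),(100,262),(75,290),(60,278),(130,270)):
    p=P[v,u]; print(u,v,p.round(3),'fwd',(p@e).round(3),'lat',(p@l).round(3))
q=P[50:120,215:300][(red|(c.sum(-1)<250))[50:120,215:300]]; q=q[q[:,2]>.3]
r=q@e; z=q[:,2]
print('fwd max',np.percentile(r[r<.7],[50,90,98,99.5]))
t=np.array([.4849,-.0476,.3176]);print('tcp fwd',t@e,'lat',t@l)
# lamp
d=load('scene0');P=pts(d);m=(P[...,2]>.3)&(P[...,2]<.5)&(abs(P[...,0]-.72)<.13)&(abs(P[...,1]-.2)<.13);print(m.sum());q=P[m];print(np.percentile(q,[1,50,99],axis=0))
d=load('top4');P=pts(d);m=(P[...,2]>.2)&(P[...,2]<.55)&(abs(P[...,0]-.72)<.13)&(abs(P[...,1]-.2)<.13);print(m.sum());q=P[m];print(np.percentile(q,[1,50,99],axis=0))
snap('top','top5')
E
```

```text
283 80 [ 0.46  -0.108  0.603] fwd 0.472 lat 0.009
262 65 [ 0.454 -0.047  0.629] fwd 0.451 lat 0.067
240 85 [ 0.344 -0.067  0.619] fwd 0.35 lat 0.021
262 100 [ 0.405 -0.083  0.563] fwd 0.413 lat 0.02
290 75 [ 0.486 -0.111  0.608] fwd 0.499 lat 0.013
278 60 [0.955 0.281 0.424] fwd 0.855 lat 0.51
270 130 [ 0.453 -0.069  0.453] fwd 0.455 lat 0.046
fwd max [0.4095413  0.47604825 0.49513085 0.50654502]
tcp fwd 0.481498205483839 lat 0.07452011886626826
1397
[[0.65849053 0.07806189 0.30102449]
 [0.71565052 0.18676726 0.350827  ]
 [0.78282859 0.26418844 0.45826303]]
871
[[0.71735339 0.07354275 0.30415299]
 [0.75434933 0.18314901 0.39552002]
 [0.78728594 0.26245418 0.46978678]]
```

View pics/top5.png

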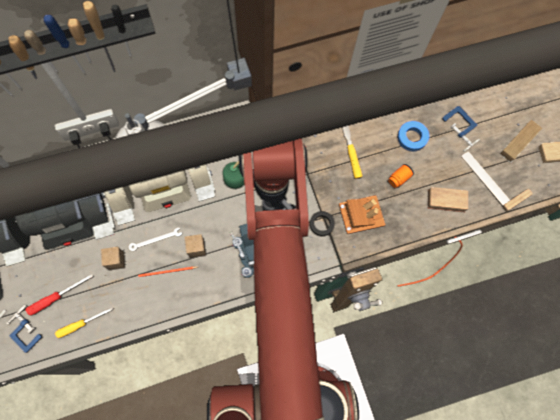

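View pics/top4.png

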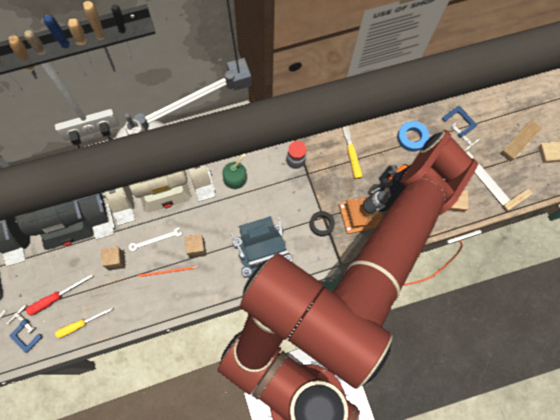

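```bash
python3 - <<'E'
from h import *
for n in('scene0','scene4','scene5','top4','top5'):
    d=load(n);P=pts(d)
    m=(P[...,2]>.24)&(P[...,0]>.58)&(P[...,0]<.85)&(P[...,1]>.05)&(P[...,1]<.32)&(P[...,2]<.5)
    v,u=np.nonzero(m);print(n,m.sum(),[u.min(),u.max(),v.min(),v.max()] if m.any() else '')
    for z in np.arange(.24,.5,.04):
        q=P[m&(abs(P[...,2]-z)<.02)]
        if len(q)>3: print('  %.2f'%z,len(q),np.percentile(q[:,0],[2,98]).round(3),np.percentile(q[:,1],[2,98]).round(3))
P=pts(load('top5'))
for u,v in((300,100),(100,160),(480,60)): print(P[v,u])
d=load('scene4'); cv2.imwrite('pics/lamp.png',cv2.resize(d['frame'][50:220,180:340,::-1],None,fx=4,fy=3.5))
E
```

```text
scene0 1450 [np.int64(235), np.int64(303), np.int64(70), np.int64(125)]
  0.28 18 [0.657 0.736] [0.14  0.274]
  0.32 542 [0.658 0.774] [0.14  0.266]
  0.36 476 [0.677 0.789] [0.057 0.252]
  0.40 347 [0.713 0.786] [0.066 0.226]
  0.44 53 [0.719 0.751] [0.185 0.223]
  0.48 14 [0.724 0.739] [0.21  0.217]
scene4 1362 [np.int64(236), np.int64(303), np.int64(70), np.int64(125)]
  0.28 4 [0.68  0.724] [0.141 0.16 ]
  0.32 476 [0.664 0.774] [0.139 0.262]
  0.36 461 [0.678 0.789] [0.058 0.253]
  0.40 348 [0.711 0.787] [0.061 0.226]
  0.44 59 [0.718 0.752] [0.188 0.223]
  0.48 14 [0.726 0.741] [0.212 0.219]
scene5 408 [np.int64(235), np.int64(303), np.int64(94), np.int64(125)]
  0.28 9 [0.659 0.681] [0.17  0.272]
  0.32 251 [0.655 0.687] [0.172 0.27 ]
  0.36 93 [0.678 0.794] [0.053 0.204]
  0.40 55 [0.768 0.793] [0.053 0.123]
top4 928 [np.int64(116), np.int64(197), np.int64(93), np.int64(137)]
  0.32 49 [0.761 0.795] [0.152 0.271]
  0.36 211 [0.745 0.79 ] [0.052 0.26 ]
  0.40 533 [0.719 0.789] [0.059 0.23 ]
  0.44 107 [0.716 0.757] [0.184 0.229]
  0.48 28 [0.728 0.739] [0.21 0.22]
top5 925 [np.int64(116), np.int64(197), np.int64(93), np.int64(137)]
  0.32 41 [0.761 0.795] [0.152 0.271]
  0.36 217 [0.744 0.79 ] [0.053 0.263]
  0.40 514 [0.719 0.79 ] [0.057 0.231]
  0.44 122 [0.717 0.757] [0.184 0.229]
  0.48 30 [0.728 0.74 ] [0.21 0.22]
[0.2104796  0.0392351  1.32585607]
[0.2095589  0.13101835 1.3249522 ]
[ 0.20403779 -0.04535891  1.32772235]
```

View pics/lamp.png

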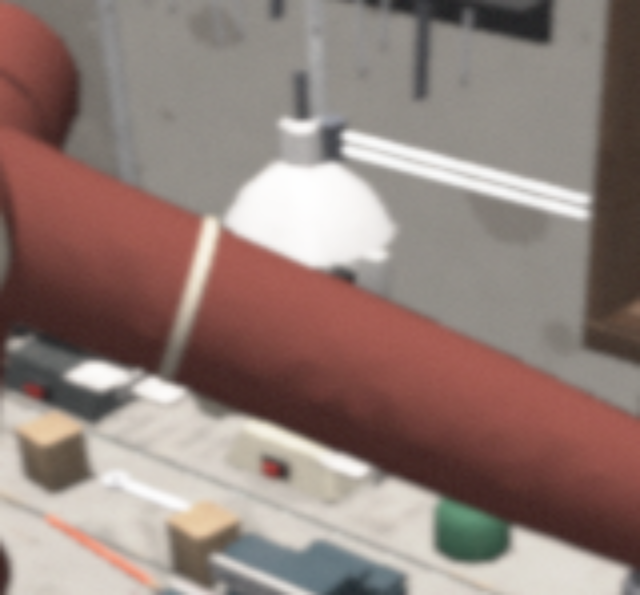

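Emit:
{"api": "servo_tool", "payload": {
  "commands": [0,-0.046,0.001,-1.9,0.3,0.7,0,0,-0.046,0.001,-1.8,0.3,0.8,0,0,-0.046,0.001,-1.8,0.3,0.9,0,0,-0.046,0.001,-1.8,0.3,1,0,0,-0.046,0.001,-1.7,0.3,1.1,0,0,-0.046,0.001,-1.6,0.2,1.1,0,0,-0.046,0.001,-1.6,0.2,1.2,0,0,-0.046,0.001,-1.5,0.2,1.3,0,0,-0.046,0.001,-1.5,0.2,1.4,0,0,-0.046,0.001,-1.4,0.2,1.4,0,0,-0.046,0.001,-1.3,0.2,1.5,0,0,-0.046,0.001,-1.3,0.2,1.5,0,0,-0.046,0.001,-1.2,0.2,1.6,0]
}}

```text
t: 12.0
tool_pos: [0.4611, 0.213, 0.2975]
tool_rot: [-1.524, 0.402, -0.409]
contact_force: [0.3, -0.1, -2.8]
opening: 0.0444
```

```bash
python3 - <<'E'
from h import *
Rt=DOWN(75); tgt=np.array([.5341,.2922,.13])-Rt[:,0]*.0024
print(tgt); plan(Rt,tgt,10,0)
print(monitor.get_obs()['q'])
E
```

```text
[0.53178178 0.29282117 0.13      ]
t 12.0 p [0.46114402 0.21302213 0.29745283] F [ 0.26123591 -0.09905619 -2.82216778] open 0.0444023099878018 rot tot [-0.0091096  -0.25607641  0.00307797] shift tool cm [ 2.15551489 16.84670274 10.27242259]
[-0.001,-0.026,0,0.22,1.68,1.03,0,-0.001,-0.026,0,0.24,1.69,1.02,0,-0.001,-0.026,0,0.27,1.68,1.02,0,-0.001,-0.026,0,0.29,1.68,1.01,0,-0.001,-0.026,0,0.32,1.68,1.01,0,-0.001,-0.026,0,0.35,1.68,1,0,-0.001,-0.026,0,0.37,1.68,0.99,0,-0.001,-0.026,0,0.4,1.68,0.98,0,-0.001,-0.026,0,0.43,1.68,0.97,0,-0.001,-0.026,0,0.45,1.67,0.97,0]
end [0.53181961 0.29282873 0.13001287] 10
[ 0.28325745 -0.26840028  1.80076121  0.00519205  1.60116766 -0.76948253]
```

Emit:
{"api": "servo_tool", "payload": {
  "commands": [-0.001,-0.026,0,0.2,1,1.1,0,-0.001,-0.026,0,0.2,1,1.1,0,-0.001,-0.026,0,0.3,1,1.1,0,-0.001,-0.026,0,0.3,1.2,1.1,0,-0.001,-0.026,0,0.3,1.4,1,0,-0.001,-0.026,0,0.3,1.5,1,0,-0.001,-0.026,0,0.4,1.5,1,0,-0.001,-0.026,0,0.4,1.5,1,0,-0.001,-0.026,0,0.4,1.5,1,0,-0.001,-0.026,0,0.4,1.5,1,0,0,0,0,0,1,0,0]
}}

```text
t: 13.1
tool_pos: [0.54, 0.2942, 0.1477]
tool_rot: [-1.569, 0.2, -0.2]
contact_force: [0.5, -0.7, -2.7]
opening: 0.0443
```

```bash
python3 - <<'E'
from h import *
Rt=DOWN(75); tgt=np.array([.5341,.2922,.06])-Rt[:,0]*.0024
plan(Rt,tgt,6,0)
d=snap('scene','scene6');snap('top','top6')
cv2.imwrite('pics/h_top.png',cv2.resize(load('top6')['frame'][180:300,80:240,::-1],None,fx=5,fy=5,interpolation=cv2.INTER_CUBIC))
E
```

```text
t 13.1 p [0.53999412 0.29416291 0.14774765] F [ 0.5258967  -0.73117752 -2.74088581] open 0.04426166290377692 rot tot [0.00705062 0.00735673 0.00088275] shift tool cm [-0.76853997  8.77626581 -0.27466258]
[0.001,0.001,0,-0.13,1.46,-0.05,0,0.001,0.001,0,-0.13,1.47,-0.04,0,0.001,0.001,0,-0.12,1.46,-0.05,0,0.001,0.001,0,-0.13,1.46,-0.05,0,0.001,0.001,0,-0.13,1.46,-0.05,0,0.001,0.001,0,-0.13,1.47,-0.06,0]
end [0.53175675 0.29281242 0.05995528] 6
```

View pics/scene6.png

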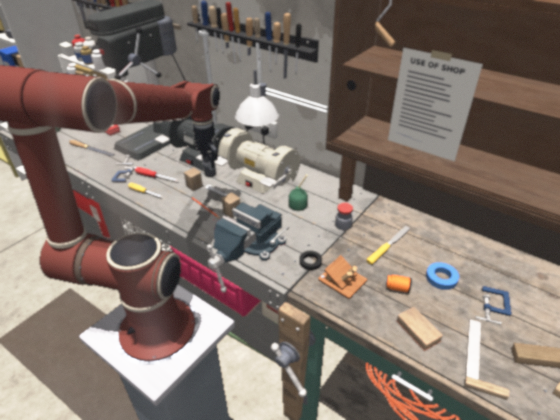

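View pics/h_top.png

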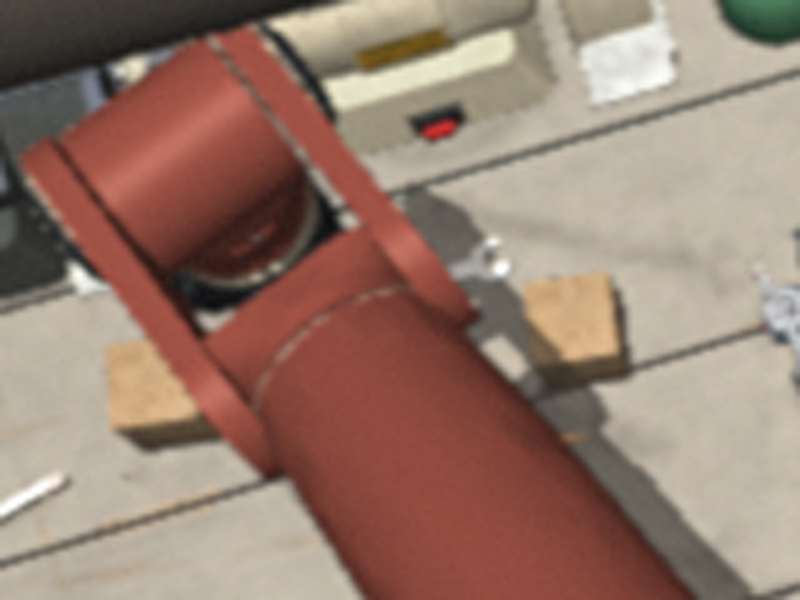

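```bash
python3 - <<'E'
from h import *
P=np.vstack([pts(load(n)).reshape(-1,3) for n in('top0','top4','scene4')])
m=(P[:,2]>.06)&(P[:,2]<.3)&(P[:,0]>.5)&(P[:,0]<.68)
for y in np.arange(.16,.5,.03):
    q=P[m&(abs(P[:,1]-y)<.015)]
    print('%.2f'%y,[(z.round(2),np.percentile(q[abs(q[:,2]-z)<.02][:,0],3).round(3)) for z in np.arange(.08,.3,.04) if (abs(q[:,2]-z)<.02).sum()>3])
E
```

```text
0.16 [(np.float64(0.08), np.float64(0.501))]
0.19 [(np.float64(0.08), np.float64(0.501))]
0.22 []
0.25 []
0.28 []
0.31 [(np.float64(0.08), np.float64(0.626)), (np.float64(0.12), np.float64(0.625)), (np.float64(0.16), np.float64(0.665))]
0.34 [(np.float64(0.08), np.float64(0.624)), (np.float64(0.12), np.float64(0.624)), (np.float64(0.16), np.float64(0.661))]
0.37 [(np.float64(0.08), np.float64(0.557)), (np.float64(0.12), np.float64(0.603)), (np.float64(0.16), np.float64(0.639)), (np.float64(0.2), np.float64(0.637))]
0.40 [(np.float64(0.08), np.float64(0.526)), (np.float64(0.12), np.float64(0.6)), (np.float64(0.16), np.float64(0.637)), (np.float64(0.2), np.float64(0.657))]
0.43 [(np.float64(0.08), np.float64(0.529)), (np.float64(0.12), np.float64(0.6)), (np.float64(0.16), np.float64(0.636)), (np.float64(0.2), np.float64(0.637))]
0.46 [(np.float64(0.08), np.float64(0.672)), (np.float64(0.12), np.float64(0.663)), (np.float64(0.16), np.float64(0.666))]
0.49 [(np.float64(0.08), np.float64(0.662)), (np.float64(0.12), np.float64(0.66)), (np.float64(0.16), np.float64(0.665))]
```

Emit:
{"api": "servo_tool", "payload": {
  "commands": [0.002,0.002,0,-0.3,1,-0.1,0,0.002,0.002,0,-0.2,1.2,-0.1,0,0.001,0.001,0,-0.1,1.4,-0.1,0,0.001,0.001,0,-0.1,1.4,0,0,0,0,0,0,1.2,0,0,0,0,0,0,0.5,0,0,0,0,0,0,0,0,0]
}}

```text
t: 13.9
tool_pos: [0.5301, 0.2901, 0.0756]
tool_rot: [-1.563, 0.208, -0.207]
contact_force: [-0.6, 0.9, -3.1]
opening: 0.0442
```

```bash
python3 - <<'E'
from h import *
Rt=DOWN(75); tgt=np.array([.5341,.2922,.038])-Rt[:,0]*.0024
plan(Rt,tgt,3,0)
d=snap('scene','scene7');snap('top','top7')
cv2.imwrite('pics/i_scene.png',cv2.resize(d['frame'][110:230,150:290,::-1],None,fx=5,fy=5,interpolation=cv2.INTER_CUBIC))
E
```

```text
t 13.9 p [0.53006215 0.29013534 0.07560814] F [-0.64827605  0.93988474 -3.07299031] open 0.04422990373537087 rot tot [ 0.00225482 -0.00239052 -0.00026549] shift tool cm [0.09685072 3.76009291 0.31264834]
[0.001,-0.001,-0,0.03,1.25,0.1,0,0.001,-0.001,-0,0.03,1.26,0.11,0,0.001,-0.001,-0,0.04,1.25,0.1,0]
end [0.53181235 0.29282556 0.03800403] 3
```

View pics/i_scene.png

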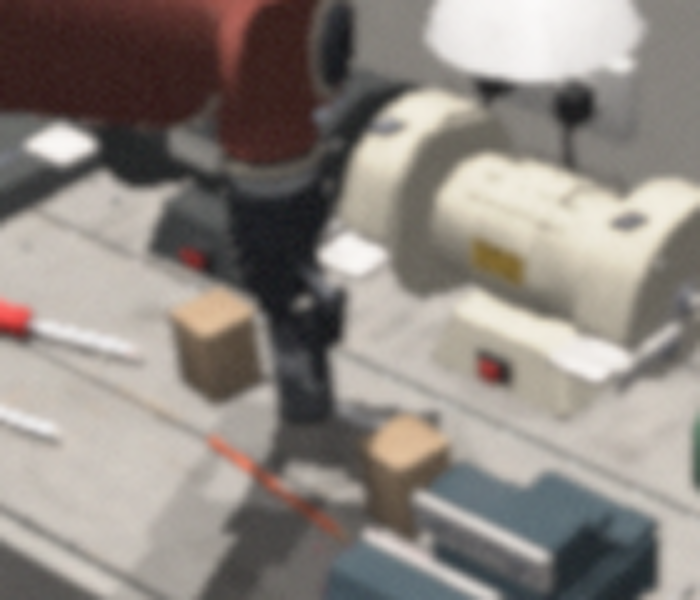

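Emit:
{"api": "servo_tool", "payload": {
  "commands": [0.001,-0.001,0,0,1,0.2,0,0.001,-0.001,0,0,0.9,0.1,0,0,0,0,0,0.6,0.1,0,0,0,0,0,0.4,0,0,0,0,0,0,0,0,0]
}}

```text
t: 14.5
tool_pos: [0.5335, 0.2954, 0.0472]
tool_rot: [-1.558, 0.202, -0.209]
contact_force: [-0.1, 0.3, -2.3]
opening: 0.0442
```

```bash
python3 - <<'E'
from h import *
Rt=DOWN(75); tgt=np.array([.5341,.2922,.036])-Rt[:,0]*.0024
plan(Rt,tgt,3,0)
E
```

```text
t 14.5 p [0.53346571 0.29541635 0.04719583] F [-0.09930606  0.33839481 -2.34062892] open 0.044229283159701954 rot tot [-3.21056159e-03  2.64617005e-05  4.02657030e-03] shift tool cm [-0.10000031  1.11823848 -0.29784848]
[-0.001,0,0.001,-0.03,0.37,-0.1,0,-0.001,0,0.001,-0.04,0.38,-0.1,0,-0.001,0,0.001,-0.03,0.37,-0.1,0]
end [0.53176256 0.29279249 0.03598625] 3
```

Emit:
{"api": "servo_tool", "payload": {
  "commands": [-0.001,0,0.001,0,0.3,-0.1,0,-0.001,0,0.001,-0.1,0.3,-0.1,0,-0.001,0,0.001,0,0,0,0]
}}

```text
t: 14.8
tool_pos: [0.5321, 0.2937, 0.0409]
tool_rot: [-1.561, 0.205, -0.206]
contact_force: [0.6, -0.4, -3.1]
opening: 0.0438
```

```bash
python3 - <<'E'
from h import *
Rt=DOWN(75); tgt=np.array([.5341,.2922,.036])-Rt[:,0]*.0024
plan(Rt,tgt,3,0)
E
```

```text
t 14.8 p [0.53206295 0.29366465 0.04088995] F [ 0.60352027 -0.42947643 -3.13622703] open 0.0437622332781203 rot tot [-1.33663440e-04  7.06422575e-05  1.13697623e-03] shift tool cm [-0.00589028  0.48897633 -0.08881688]
[-0,0,0,-0,0.16,-0.03,0,-0,0,0,-0,0.17,-0.03,0,-0,0,0,-0.01,0.16,-0.03,0]
end [0.53173903 0.29282037 0.03598972] 3
```

Emit:
{"api": "servo_tool", "payload": {
  "commands": [0,0,0,0,0.2,-0.05,0,0,0,0,0,0.2,0,0,0,0,0,0,0,0,0]
}}

```text
t: 15.1
tool_pos: [0.5323, 0.2932, 0.037]
tool_rot: [-1.561, 0.204, -0.207]
contact_force: [-0.0, 0.5, -2.4]
opening: 0.0443
```

Emit:
{"api": "servo_tool", "payload": {
  "commands": [0,0,0,0,0.15,0,0,0,0,0,0,0,0,0]
}}

```text
t: 15.3
tool_pos: [0.5324, 0.2932, 0.0356]
tool_rot: [-1.56, 0.204, -0.207]
contact_force: [0.8, -0.3, -2.4]
opening: 0.044
```

```bash
python3 - <<'E'
from h import *
Rt=DOWN(75); tgt=np.array([.5341,.2922,.035])-Rt[:,0]*.0024
plan(Rt,tgt,3,0)
E
```

```text
t 15.3 p [0.53240046 0.2932125  0.03557742] F [ 0.80959622 -0.33845701 -2.44858066] open 0.04398634445267972 rot tot [-0.00084454 -0.00012393  0.00208162] shift tool cm [-0.04974486  0.05759287 -0.05386794]
[-0,-0,0.001,-0.02,0.02,-0.02,0,-0,-0,0.001,-0.01,0.02,-0.02,0,-0,-0,0.001,-0.02,0.02,-0.01,0]
end [0.5317888  0.29285935 0.03497646] 3
```

Emit:
{"api": "servo_tool", "payload": {
  "commands": [0,0,0,0,0.12,0,0,0,0,0,0,0,0,0]
}}

```text
t: 15.5
tool_pos: [0.5331, 0.2934, 0.0355]
tool_rot: [-1.56, 0.203, -0.208]
contact_force: [-0.4, -0.6, -2.6]
opening: 0.0438
```

Emit:
{"api": "servo_tool", "payload": {
  "commands": [0,0,0,0,0.12,0,0,0,0,0,0,0,0,0]
}}

```text
t: 15.7
tool_pos: [0.5337, 0.2935, 0.0353]
tool_rot: [-1.56, 0.202, -0.209]
contact_force: [-0.8, 0.2, -3.5]
opening: 0.0445
```

Emit:
{"api": "servo_tool", "payload": {
  "commands": [0,0,0,0,0.12,0,0,0,0,0,0,0,0,0]
}}

```text
t: 15.9
tool_pos: [0.5342, 0.2936, 0.0353]
tool_rot: [-1.56, 0.201, -0.209]
contact_force: [0.2, 0.3, -1.6]
opening: 0.0437
```

Emit:
{"api": "servo_tool", "payload": {
  "commands": [0,0,0,-0.2,0.2,-0.05,0,0,0,0,0,0,0,0]
}}

```text
t: 16.1
tool_pos: [0.5345, 0.2937, 0.0354]
tool_rot: [-1.559, 0.197, -0.214]
contact_force: [-0.2, -0.6, -3.3]
opening: 0.0442
```

```bash
python3 - <<'E'
from h import *
Rt=DOWN(75); tgt=np.array([.5341,.2922,.035])-Rt[:,0]*.0024
plan(Rt,tgt,3,0)
E
```

```text
t 16.1 p [0.53454428 0.29373307 0.03537051] F [-0.19089627 -0.59202269 -3.25955706] open 0.044155947606648246 rot tot [-0.00375703  0.00026712  0.01016829] shift tool cm [-0.24363876  0.03397635 -0.15965037]
[-0.001,0,0.003,-0.08,0.01,-0.05,0,-0.001,0,0.003,-0.08,0.01,-0.06,0,-0.001,0,0.003,-0.08,0.01,-0.05,0]
end [0.53181457 0.29280828 0.03504891] 3
```

Emit:
{"api": "servo_tool", "payload": {
  "commands": [0,0,0,0,-0.3,0,0,0,0,0,0,0,0,0]
}}

```text
t: 16.3
tool_pos: [0.5336, 0.2936, 0.0372]
tool_rot: [-1.559, 0.198, -0.212]
contact_force: [0.4, -1.0, -2.8]
opening: 0.0438
```

```bash
python3 - <<'E'
from h import *
o=monitor.get_obs();print(o['q'],o['effort'],o['tool_pos'])
d=snap('scene','scene8');e=snap('top','top8')
cv2.imwrite('pics/j_scene.png',cv2.resize(d['frame'][60:230,120:290,::-1],None,fx=4,fy=3.5,interpolation=cv2.INTER_CUBIC))
cv2.imwrite('pics/j_top.png',cv2.resize(e['frame'][100:300,60:260,::-1],None,fx=3.5,fy=3,interpolation=cv2.INTER_CUBIC))
E
```

```text
[ 0.3820584   0.20341017  1.79282352 -0.00280308  1.13659171 -0.92586207] [-7.19434334e-03 -4.23691678e+01 -3.31282854e+01 -1.80152489e-02
  1.54685334e-02  1.30155308e-04] [0.53363037 0.29361307 0.03723414]
```

View pics/j_scene.png

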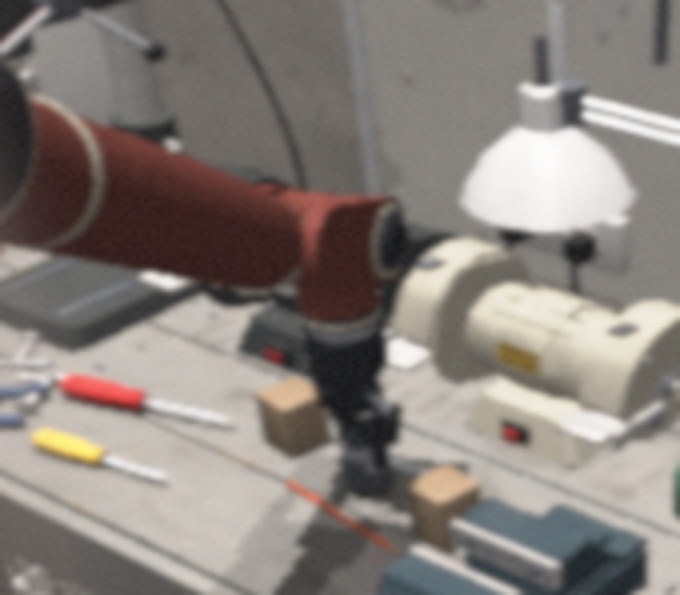

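View pics/j_top.png

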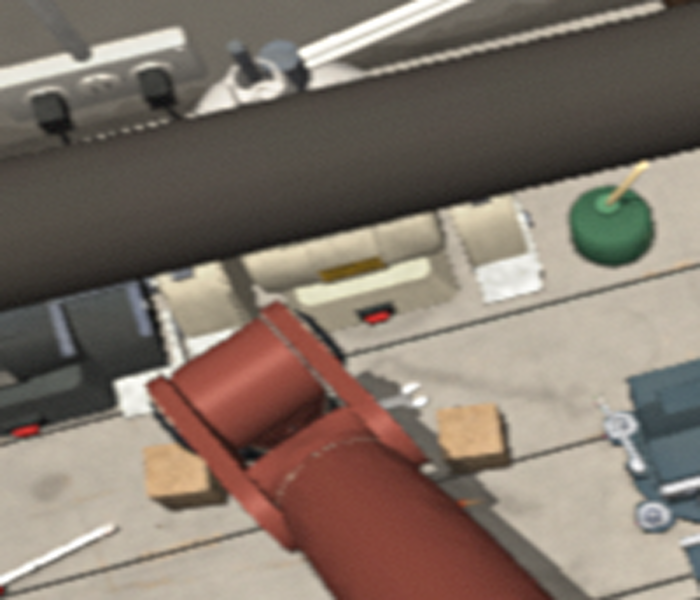

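Emit:
{"api": "servo_tool", "payload": {
  "commands": [0,0,0.004,-0.15,0.1,-0.1,0,-0.001,0,0.003,-0.1,0,0,0]
}}

```text
t: 16.6
tool_pos: [0.5303, 0.2931, 0.0352]
tool_rot: [-1.56, 0.205, -0.206]
contact_force: [1.0, 0.1, -1.8]
opening: 0.044
```

```bash
python3 - <<'E'
from h import *
Rt=DOWN(75); tgt=np.array([.5341,.2922,.035])-Rt[:,0]*.0024
plan(Rt,tgt,3,0)
E
```

```text
t 16.6 p [0.53031389 0.2931023  0.03523081] F [ 1.00710224  0.05269713 -1.83091959] open 0.04395849128925839 rot tot [-0.00146644  0.00028533  0.00030533] shift tool cm [0.14905938 0.02314236 0.01076018]
[-0,0,0,0.05,0.01,0,0,-0,0,0,0.05,0.01,0.01,0,-0,0,0,0.05,0,0,0]
end [0.53178888 0.29281135 0.03503142] 3
```

Emit:
{"api": "servo_tool", "payload": {
  "commands": [0,0,0,0.1,0.25,0,0]
}}

```text
t: 16.7
tool_pos: [0.531, 0.2931, 0.0352]
tool_rot: [-1.56, 0.207, -0.204]
contact_force: [-14.2, -4.5, 25.4]
opening: 0.044
```

Emit:
{"api": "servo_tool", "payload": {
  "commands": [0,0,0,0.05,0,0,0,0,0,0,0,0,0,0]
}}

```text
t: 16.9
tool_pos: [0.5317, 0.2932, 0.0361]
tool_rot: [-1.56, 0.207, -0.204]
contact_force: [0.6, -0.2, -3.0]
opening: 0.0443
```

```bash
python3 - <<'E'
from h import *
Rt=DOWN(75); tgt=np.array([.5341,.2922,.035])-Rt[:,0]*.0024
plan(Rt,tgt,3,0)
E
```

```text
t 16.9 p [0.53168416 0.29318472 0.03606097] F [ 0.60057211 -0.23644884 -3.00790407] open 0.0442848382824499 rot tot [-0.00077295  0.00043387 -0.00186296] shift tool cm [ 0.01902252  0.10603625 -0.03268066]
[-0,0,-0.001,0.01,0.04,-0.01,0,-0,0,-0.001,0,0.03,-0.01,0,-0,0,-0.001,0.01,0.04,-0.01,0]
end [0.53179915 0.2928443  0.03496056] 3
```

Emit:
{"api": "servo_tool", "payload": {
  "commands": [0,0,-0.001,0,0.08,-0.03,0,0,0,0,0,0,0,0]
}}

```text
t: 17.1
tool_pos: [0.5316, 0.293, 0.0353]
tool_rot: [-1.56, 0.206, -0.205]
contact_force: [-0.8, 0.0, 0.7]
opening: 0.0441
```

Emit:
{"api": "servo_tool", "payload": {
  "commands": [0,0,0,0,0,0,0.6,0,0,0,0,0,0,0.7,0,0,0,0,0,0,0.9,0,0,0,0,0,0,1,0,0,0,0,0,0,1]
}}

```text
t: 17.6
tool_pos: [0.5322, 0.2931, 0.0354]
tool_rot: [-1.559, 0.205, -0.205]
contact_force: [-0.5, 0.5, 0.2]
opening: 0.0857
```

```bash
python3 - <<'E'
from h import *
Rt=DOWN(75); tgt=np.array([.5341,.2922,.16])-Rt[:,0]*.0024
plan(Rt,tgt,10,1)
E
```

```text
t 17.6 p [0.532165   0.29312013 0.03544267] F [-0.49704542  0.54082532  0.1508963 ] open 0.08566986712660267 rot tot [-0.00163202  0.00033615  0.0001655 ] shift tool cm [ -0.02722703 -12.45578437  -0.01845831]
[-0,0,0,-0,-1.25,-0,1,-0,0,0,-0.01,-1.24,-0,1,-0,0,0,0,-1.25,-0.01,1,-0,0,0,-0,-1.24,0,1,-0,0,0,-0,-1.25,0,1,-0,0,0,-0.01,-1.24,-0,1,-0,0,0,0,-1.25,-0,1,-0,0,0,-0,-1.24,-0,1,-0,0,0,-0,-1.25,-0.01,1,-0,0,0,-0.01,-1.25,0,1]
end [0.53175098 0.29281338 0.16004213] 10
```

Emit:
{"api": "servo_tool", "payload": {
  "commands": [0,0,0,0,-0.8,0,1,0,0,0,0,-1.2,0,1,0,0,0,0,-1.5,0,1,0,0,0,0,-2,0,1,0,0,0,0,-2,0,1,0,0,0,0,-2,0,1,0,0,0,0,-2,0,1,0,0,0,0,-2,0,1,0,0,0,0,-2,0,1,0,0,0,0,-2,0,1,0,0,0,0,-2,0,1,0,0,0,0,-2,0,1,0,0,0,-1,-2,-1,1,0,0,0,-1.5,0,-2,1,0,0,0,-1.5,0,-3,1,0,0,0,-1.5,0,-3,1,0,0,0,0,0,-3,1,0,0,0,0,0,-3,1,0,0,0,0,0,-3,1,0,0,0,0,0,-3,1]
}}

```text
t: 19.6
tool_pos: [0.4217, 0.1013, 0.3104]
tool_rot: [-1.544, 0.171, -0.227]
contact_force: [0.5, 0.1, -0.5]
opening: 0.0854
```

Emit:
{"api": "servo_tool", "payload": {
  "commands": [0,0.05,0,0,0,-3,1,0,0.05,0,0,0,-3,1,0,0.05,0,0,0,-3,1,0,0.05,0,0,0,-3,1,0,0.05,0,0,0,-3,1,0,0.05,0,0,0,-3,1]
}}

```text
t: 20.2
tool_pos: [0.3505, -0.0708, 0.3155]
tool_rot: [-1.502, 0.401, -0.478]
contact_force: [0.6, -0.4, -0.0]
opening: 0.0854
```

```bash
python3 - <<'E'
from h import *
d=snap('scene','scene9');e=snap('top','top9')
cv2.imwrite('pics/k_scene.png',cv2.resize(d['frame'][130:230,150:290,::-1],None,fx=5,fy=5,interpolation=cv2.INTER_CUBIC))
cv2.imwrite('pics/k_top.png',e['frame'][:,:,::-1])
E
```

```text
(no output)
```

View pics/k_scene.png

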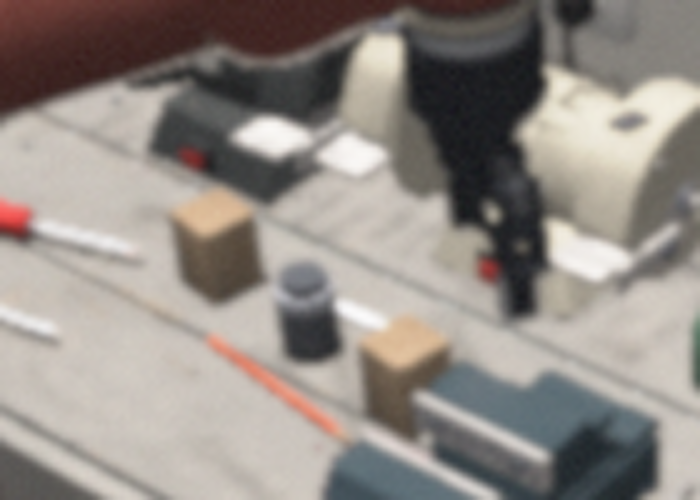

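View pics/k_top.png

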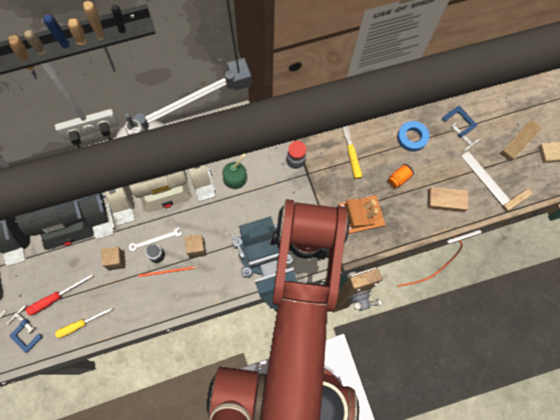

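```bash
python3 - <<'E'
from h import *
from scipy.optimize import least_squares
from fit import sdf
Q=[]
tgt=np.array([.534,.292])
for n in('top9','scene9'):
    P=pts(load(n)).reshape(-1,3)
    q=P[(np.linalg.norm(P[:,:2]-tgt,axis=1)<.035)&(P[:,2]>.008)&(P[:,2]<.09)]
    Q.append(q)
    c=q[q[:,2]>.066]; print(n,len(q),'cap mean',c.mean(0),len(c),'zmax',np.percentile(q[:,2],[95,99]))
for w in ([0],[1],[0,1]):
    q=np.vstack([Q[k] for k in w])
    f=lambda x: sdf(q,np.array([x[0],x[1],0]),x[2],x[3],0,x[4],.0177,.012)
    for z in(0,2,4):
        r=least_squares(f,[.534,.292,.02,z,.0],loss='soft_l1',f_scale=.002,x_scale=[.01,.01,.1,1,.01]); print(w,r.cost,r.x.round(4))
def top(n,u,v,r=14):
    P=pts(load(n));q=P[v-r:v+r,u-r:u+r].reshape(-1,3); q=q[(q[:,2]>.06)&(q[:,2]<.08)]
    c=cv2.minAreaRect(q[:,:2].astype(np.float32)*1000); print(n,c,q.mean(0)); return np.array(c[0])/1000
a=top('top9',111,256);b=top('top9',194,243);print((a+b)/2)
a=top('scene9',194,173);b=top('scene9',231,197,9);print((a+b)/2)
E
python3 - <<'E'
from h import *
a=load('top0')['frame'].astype(int);b=load('top9')['frame'].astype(int)
D=abs(a-b).sum(-1)[210:300,80:240]>90
print(D.sum(), np.argwhere(D).min(0)+[210,80],np.argwhere(D).max(0)+[210,80])
E
```

```text
top0 533
scene0 442
top9 271 cap mean [0.53156851 0.29124028 0.07059167] 121 zmax [0.07425287 0.07695002]
scene9 204 cap mean [0.53014235 0.29142725 0.06999878] 50 zmax [0.07191814 0.0730806 ]
[0] 0.00037625152087741116 [0.5325 0.2917 0.0108 0.1578 0.0007]
[0] 0.0003761091011941854 [0.5327 0.2916 0.0058 0.5557 0.0007]
[0] 0.00037614936567325464 [ 5.3270e-01  2.9160e-01 -6.8000e-03 -2.3177e+00  7.0000e-04]
[1] 0.00033512919301619887 [ 5.33900e-01  2.94500e-01  5.13000e-02 -5.28282e+01  8.00000e-04]
[1] 0.00033512919301650803 [ 0.5339  0.2945 -0.0513  0.5789  0.0008]
[1] 0.0003351291930161917 [5.3390e-01 2.9450e-01 5.1300e-02 3.7205e+00 8.0000e-04]
[0, 1] 0.0007464735729468323 [ 5.3310e-01  2.9300e-01  1.6200e-02 -2.5452e+00  7.0000e-04]
[0, 1] 0.0007463624624557356 [ 5.3310e-01  2.9310e-01 -1.8500e-02  7.0315e+00  7.0000e-04]
[0, 1] 0.000746362462457253 [5.3310e-01 2.9310e-01 1.8500e-02 3.8899e+00 7.0000e-04]
top9 ((552.4468383789062, 410.369140625), (52.81460952758789, 51.34293746948242), 82.24484252929688) [0.55187213 0.40986697 0.0693729 ]
top9 ((516.15185546875, 173.5382080078125), (50.29502868652344, 51.963375091552734), 80.0961685180664) [0.51498021 0.17344244 0.06964351]
[0.53429935 0.29195367]
scene9 ((551.3984985351562, 392.89520263671875), (189.53134155273438, 94.31243133544922), 44.28443908691406) [0.54838582 0.4021713  0.06869109]
scene9 ((515.2782592773438, 174.558349609375), (56.71472930908203, 53.624324798583984), 75.94063568115234) [0.5126349  0.17151837 0.06858487]
[0.53333838 0.28372678]
238 [245 147] [263 165]
```

```bash
python3 -c "
from station import ticket
print(ticket.finish_job())"
```

```text
the job is handed in; nothing more can be done
None
```

I pushed the prop fully shut while it leaned in its cradle, then stood it upright on the bench midway between the two blocks, in line with them. The job is handed in. The clock read about 20 s, against the 64 s limit.

**Closing:** I pushed along the prop's axis with shut fingers. The resistance was about 3 N at first (inner tube), then about 7 N (middle tube). It stalled hard after about 52 mm, and I pressed to about 27 N to be sure it was home.

**Placing:** I gripped the prop by its outer tube and collar, carried it over the vise, and set it down. I pressed it onto the bench once, reaching about 29 N on the fingers, before letting go and backing away.

**Last checks from the pictures, with the arm clear:**
- **Height:** the cap is 70 mm above the bench. A model fit left 0.7 mm of possible opening, which is within the camera noise.
- **Position:** the prop is at about (0.533, 0.292). The block midpoint measured (0.534, 0.292), so it is about 1 to 2 mm off.
- **Uprightness:** the fit on both views gave about 1° of tilt. The scene view alone gave about 3°, which I put down to noise because the foot is on the flat bench.
- **Other things:** comparing the top view before and after, nothing changed around the blocks, pencil and spanner except the prop's own place. The tape roll I checked only by eye, and it looked unmoved.

**Disagreement:** while lowering the prop, the arm crept about 2 mm sideways against the bench with almost no force showing. That was because the force readings came after rows with no movement, which let the push relax. I corrected the position before releasing.

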